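# Hang the washed loom weights on the drying rack and set the air

### The job

Shut the drying air by bringing the damper lever fully to its closed stop, then hang every ring-shaped clay weight from the bench on the slanted arms of the drying rack, one to an arm and pushed down until it sits on the arm's collar. Only when all of them hang there, with the damper still shut, set the damper lever to 40 degrees and let go. Leave the pot, the sherd and the jar where they are.

Things in the scene. Friction and masses are not known exactly. Their poses are not given: they have to be found in the camera images.
- weight0_c (a point): centre of a ring-shaped brown fired-clay loom weight: outer diameter 64 mm, through hole 30 mm, 26 mm thick, about 130 g; z is the axis of the hole. At the start it lies flat on the bench, so this point is 13 mm above it. May be absent.
- weight1_c (a point): centre of a ring-shaped brown fired-clay loom weight: outer diameter 64 mm, through hole 30 mm, 26 mm thick, about 130 g; z is the axis of the hole. At the start it lies flat on the bench, so this point is 13 mm above it. May be absent.
- weight2_c (a point): centre of a ring-shaped brown fired-clay loom weight: outer diameter 64 mm, through hole 30 mm, 26 mm thick, about 130 g; z is the axis of the hole. At the start it lies flat on the bench, so this point is 13 mm above it. May be absent.
- weight3_c (a point): centre of a ring-shaped brown fired-clay loom weight: outer diameter 64 mm, through hole 30 mm, 26 mm thick, about 130 g; z is the axis of the hole. At the start it lies flat on the bench, so this point is 13 mm above it. May be absent.
- weight4_c (a point): centre of a ring-shaped brown fired-clay loom weight: outer diameter 64 mm, through hole 30 mm, 26 mm thick, about 130 g; z is the axis of the hole. At the start it lies flat on the bench, so this point is 13 mm above it. May be absent.
- arm0_seat (a point): arm 0 of the drying rack, counted towards +y of the rack: where on the arm's axis the centre of a weight pushed right down lies. z runs along the arm to its free end (42 mm beyond this point; 58 degrees above the level, towards the robot), y along the rail. The collar's face, on which the weight rests, is 13 mm below this point along the arm; a released weight sags up to 9 mm square to the arm.
- arm1_seat (a point): arm 1 of the drying rack, counted towards +y of the rack: where on the arm's axis the centre of a weight pushed right down lies. z runs along the arm to its free end (42 mm beyond this point; 58 degrees above the level, towards the robot), y along the rail. The collar's face, on which the weight rests, is 13 mm below this point along the arm; a released weight sags up to 9 mm square to the arm.
- arm2_seat (a point): arm 2 of the drying rack, counted towards +y of the rack: where on the arm's axis the centre of a weight pushed right down lies. z runs along the arm to its free end (42 mm beyond this point; 58 degrees above the level, towards the robot), y along the rail. The collar's face, on which the weight rests, is 13 mm below this point along the arm; a released weight sags up to 9 mm square to the arm.
- arm3_seat (a point): arm 3 of the drying rack, counted towards +y of the rack: where on the arm's axis the centre of a weight pushed right down lies. z runs along the arm to its free end (42 mm beyond this point; 58 degrees above the level, towards the robot), y along the rail. The collar's face, on which the weight rests, is 13 mm below this point along the arm; a released weight sags up to 9 mm square to the arm.
- rack: fixed aluminium drying rack, origin on the bench under the middle of its 30 mm square, 385 mm long rail (along y, centre line 190 mm up, on two end posts). Four bare steel arms, round, 12 mm thick, 105 mm apart, slant up from the rail towards the robot; each has a 44 mm collar disc 35 to 41 mm out from the rail centre and ends 96 mm out.
- damper (a joint): angle of the damper lever, rad: 0 at the closed stop (leaning 0.60 rad from upright towards -x of damper_hinge, the robot's side), growing as it swings over the top to +x, up to 1.15; 40 degrees is 0.698, marked by the long tick on the aluminium quadrants (short ticks at 0, 20 and 60 degrees). Stiff with friction (about 0.15 N m): stays where it is left.
- damper_knob (a point): centre of the black ball knob (26 mm across) at the end of the damper lever, 90 mm from the hinge; the lever rod is 10 mm thick
- damper_hinge (a point): the hinge of the damper lever, 72 mm above the bench, in the middle of the top of the fixed grey damper box (130 x 80 x 70 mm high); x, y, z of this point are those of the box: the hinge axis is y, the lever swings in the x-z plane and leans to -x when closed. Aluminium quadrants of 52 mm radius stand 13 mm either side of the lever
- pot_c (a point): bystander: middle of a dark mended pot, 175 mm tall and up to 110 mm across, standing on the bench
- sherd: bystander: flat potsherd about 75 x 45 x 8 mm, origin at its underside
- jar: bystander: a lidded jar 60 mm across and 75 mm high, origin at its underside

How it is judged (in metres and radians):
On the way, in this order (a step that is already met when the one before it is completed fails the run):
1. the damper lever is brought to its closed stop (value of joint damper below 0.09 rad), for 0.2 s.
2. every weight present hangs seated on an arm of its own, with the damper still shut (((distance between weight0_c and arm0_seat below 0.02 m and angle between the z axis of weight0_c and the z axis of arm0_seat, either way round below 0.3 rad) or (distance between weight0_c and arm1_seat below 0.02 m and angle between the z axis of weight0_c and the z axis of arm1_seat, either way round below 0.3 rad) or (distance between weight0_c and arm2_seat below 0.02 m and angle between the z axis of weight0_c and the z axis of arm2_seat, either way round below 0.3 rad) or (distance between weight0_c and arm3_seat below 0.02 m and angle between the z axis of weight0_c and the z axis of arm3_seat, either way round below 0.3 rad)) and ((distance between weight1_c and arm0_seat below 0.02 m and angle between the z axis of weight1_c and the z axis of arm0_seat, either way round below 0.3 rad) or (distance between weight1_c and arm1_seat below 0.02 m and angle between the z axis of weight1_c and the z axis of arm1_seat, either way round below 0.3 rad) or (distance between weight1_c and arm2_seat below 0.02 m and angle between the z axis of weight1_c and the z axis of arm2_seat, either way round below 0.3 rad) or (distance between weight1_c and arm3_seat below 0.02 m and angle between the z axis of weight1_c and the z axis of arm3_seat, either way round below 0.3 rad)) and ((distance between weight2_c and arm0_seat below 0.02 m and angle between the z axis of weight2_c and the z axis of arm0_seat, either way round below 0.3 rad) or (distance between weight2_c and arm1_seat below 0.02 m and angle between the z axis of weight2_c and the z axis of arm1_seat, either way round below 0.3 rad) or (distance between weight2_c and arm2_seat below 0.02 m and angle between the z axis of weight2_c and the z axis of arm2_seat, either way round below 0.3 rad) or (distance between weight2_c and arm3_seat below 0.02 m and angle between the z axis of weight2_c and the z axis of arm3_seat, either way round below 0.3 rad)) and ((distance between weight3_c and arm0_seat below 0.02 m and angle between the z axis of weight3_c and the z axis of arm0_seat, either way round below 0.3 rad) or (distance between weight3_c and arm1_seat below 0.02 m and angle between the z axis of weight3_c and the z axis of arm1_seat, either way round below 0.3 rad) or (distance between weight3_c and arm2_seat below 0.02 m and angle between the z axis of weight3_c and the z axis of arm2_seat, either way round below 0.3 rad) or (distance between weight3_c and arm3_seat below 0.02 m and angle between the z axis of weight3_c and the z axis of arm3_seat, either way round below 0.3 rad)) and ((distance between weight4_c and arm0_seat below 0.02 m and angle between the z axis of weight4_c and the z axis of arm0_seat, either way round below 0.3 rad) or (distance between weight4_c and arm1_seat below 0.02 m and angle between the z axis of weight4_c and the z axis of arm1_seat, either way round below 0.3 rad) or (distance between weight4_c and arm2_seat below 0.02 m and angle between the z axis of weight4_c and the z axis of arm2_seat, either way round below 0.3 rad) or (distance between weight4_c and arm3_seat below 0.02 m and angle between the z axis of weight4_c and the z axis of arm3_seat, either way round below 0.3 rad)) and value of joint damper below 0.09 rad), for 0.3 s.
3. the damper lever is set to 40 degrees (value of joint damper between 0.593 and 0.803 rad), for 0.2 s.
At the end, for the whole second after the job is handed in: Every weight present is threaded on an arm of its own, its centre within 20 mm of that arm's seat point, its axis within 17 degrees of the arm's, at rest; the damper lever stands at 40 degrees, give or take 6 (all of step 3 and ((distance between weight0_c and arm0_seat below 0.02 m and angle between the z axis of weight0_c and the z axis of arm0_seat, either way round below 0.3 rad) or (distance between weight0_c and arm1_seat below 0.02 m and angle between the z axis of weight0_c and the z axis of arm1_seat, either way round below 0.3 rad) or (distance between weight0_c and arm2_seat below 0.02 m and angle between the z axis of weight0_c and the z axis of arm2_seat, either way round below 0.3 rad) or (distance between weight0_c and arm3_seat below 0.02 m and angle between the z axis of weight0_c and the z axis of arm3_seat, either way round below 0.3 rad)) and ((distance between weight1_c and arm0_seat below 0.02 m and angle between the z axis of weight1_c and the z axis of arm0_seat, either way round below 0.3 rad) or (distance between weight1_c and arm1_seat below 0.02 m and angle between the z axis of weight1_c and the z axis of arm1_seat, either way round below 0.3 rad) or (distance between weight1_c and arm2_seat below 0.02 m and angle between the z axis of weight1_c and the z axis of arm2_seat, either way round below 0.3 rad) or (distance between weight1_c and arm3_seat below 0.02 m and angle between the z axis of weight1_c and the z axis of arm3_seat, either way round below 0.3 rad)) and ((distance between weight2_c and arm0_seat below 0.02 m and angle between the z axis of weight2_c and the z axis of arm0_seat, either way round below 0.3 rad) or (distance between weight2_c and arm1_seat below 0.02 m and angle between the z axis of weight2_c and the z axis of arm1_seat, either way round below 0.3 rad) or (distance between weight2_c and arm2_seat below 0.02 m and angle between the z axis of weight2_c and the z axis of arm2_seat, either way round below 0.3 rad) or (distance between weight2_c and arm3_seat below 0.02 m and angle between the z axis of weight2_c and the z axis of arm3_seat, either way round below 0.3 rad)) and ((distance between weight3_c and arm0_seat below 0.02 m and angle between the z axis of weight3_c and the z axis of arm0_seat, either way round below 0.3 rad) or (distance between weight3_c and arm1_seat below 0.02 m and angle between the z axis of weight3_c and the z axis of arm1_seat, either way round below 0.3 rad) or (distance between weight3_c and arm2_seat below 0.02 m and angle between the z axis of weight3_c and the z axis of arm2_seat, either way round below 0.3 rad) or (distance between weight3_c and arm3_seat below 0.02 m and angle between the z axis of weight3_c and the z axis of arm3_seat, either way round below 0.3 rad)) and ((distance between weight4_c and arm0_seat below 0.02 m and angle between the z axis of weight4_c and the z axis of arm0_seat, either way round below 0.3 rad) or (distance between weight4_c and arm1_seat below 0.02 m and angle between the z axis of weight4_c and the z axis of arm1_seat, either way round below 0.3 rad) or (distance between weight4_c and arm2_seat below 0.02 m and angle between the z axis of weight4_c and the z axis of arm2_seat, either way round below 0.3 rad) or (distance between weight4_c and arm3_seat below 0.02 m and angle between the z axis of weight4_c and the z axis of arm3_seat, either way round below 0.3 rad)) and linear speed of each of weight0, weight1, weight2, weight3, weight4 below 0.03 m/s and not (velocity of joint damper above 0.05 rad/s)); the robot touches nothing.
It fails at once if the pot is moved more than 30 mm or tipped (distance of pot_c from where it was at the start of the episode above 0.03 m or angle between pot_c's own z axis and vertical above 0.3 rad).
It fails at once if the sherd or the jar is moved more than 40 mm (distance of any of sherd, jar from where it was at the start of the episode above 0.04 m).
Of weight0, weight1, weight2, weight3, weight4 only 3 to 4 are there at a start; the rules pass over those that are not, and their reading is None.
At some moment in a run one of weight0, weight1, weight2, weight3, weight4 may be knocked a few centimetres aside while the robot is not near it.
Once in a run the grip may slacken for a moment while it holds something.
It also fails if it takes over 208 s, if anything falls off the work surface, if the arm or the gripper's body presses on something with over 40 N, if the wrist force passes 120 N, or if a joint passes its speed limit or range.

### The arm

A 7-joint arm with a two-finger parallel gripper is mounted at the origin on the work surface. World frame = base frame: x ahead of the robot, y to its left, z up, the work surface at z = 0. Lengths are in mm, angles in rad, forces in N, time in s.
With the tool pointing down it reaches from about 400 to 900 mm from the base axis. Payload 5.6 kg.
Tool frame: the origin (TCP) lies on the mounting face of the last link; the fingertips stand 190 mm ahead of it and the grasp point (between the pads) lies 171 mm ahead of it; z points along the fingers, y is the line along which they close (so a half turn about z gives the same grasp; the last joint's range is limited). The gripper opens to 92 mm and grips with 3 to 60 N. Pads are 20 mm wide; open, the fingers measure 128 mm over their backs; the gripper's body (75 mm by 189 mm) begins 69 mm behind the grasp point.
Start: joints at [-1.226, 0.468, -0.012, 1.603, 0.006, 1.071, -0.056], TCP at [245.831, 601.722, 404.692] pointing down, gripper open.
Joint ranges: [-2.53, 2.53], [-0.31, 2.02], [-1.57, 1.55], [0.28, 2.44], [-1.29, 4.43], [0.15, 1.84], [-2.92, 2.92]. Speed limits (rad/s): [2.57, 2.57, 3.14, 3.14, 3.14, 3.14, 3.14].

### API

Orientations are given as a unit quaternion [x, y, z, w].
In Python, from rig import arm, cams, job, models gives the robot as it stands. The module is installed in compiled form; this text tells all that it offers.
- The arm moves only by the tool send_rows, never from a script. Its argument "deltas" is text: rows parted by semicolons, each of 7 numbers parted by spaces: the turn, a rotation vector about the tool's x, y, z each as a share of 0.12 rad, from -1 to 1, then the shift along the tool's x, y, z each as a share of 0.02 m, from -1 to 1, then the closure in counts, from 0 (fully open) to 255 (shut). In form: rx ry rz dx dy dz gripper; .... A call has 1 to 8 rows; each row shifts and turns the commanded pose from where the row before left it, along the tool's axes as they then stand; what a row does not reach is not made up. A row lasts 1/10 s, in which the tool goes at most 50 mm and 8.59 degrees, less where a joint would pass 70% of its speed; a pose out of reach is approached as far as the arm can. A call with a number of a shift or a turn outside -1 to 1 is refused whole. A call with a gripper value outside its range is refused whole. The fingers move at their own pace and stop on an object; the grip force is fixed at half the most. Time passes only in rows, so rows that do not move let the fingers close. It gives the time, the measured TCP pose, the force, the opening and the grip force at its end, in the units of the state.
- arm.get_obs(): the state, without advancing time (a new reading comes with each control period).
- cams.get_image(name): name is "scene" or "side" or "wrist"; returns the picture (384x512x3 uint8, blue, green, red); there is no depth.
- cams.camera_model(name): a dict with "fx", "fy", "cx", "cy" (pixels), "R" (3x3) and "t" (3): a world point X has camera coordinates R X + t; the wrist camera has in their place "mount" (4x4, takes a point from camera to tool coordinates, whose origin is the TCP and whose axes are the flange's). Camera axes: x right, y down, z forward; pixel columns grow to the right and rows downward; lengths in mm; the calibration is good to about 2 mm. A picture is of the moment at which its call begins: read the wrist's pose just before it. camera_model takes no time and is no camera call.
- job.sign_off(): hands the job in; it is judged then, once.
Trained networks look in the newest picture that a camera, given by its name, has taken for a name from the list of things; names that differ only in an ending like _2 or _b are one class to them, and where a whole thing is asked for, a point or a joint stands for the part that bears it (a point fixed in the world has none). Each returns a list of dicts, best first, with "conf" (0 to 1); they miss things now and then, are a little off and sometimes report something else, mostly with a low value. They report only what shows in the picture. A call takes as long as a camera call.
- models.spot_in(thing, camera): "extent" ([left, top, right, bottom] in pixels, round what is visible of it).
The state is a dict: "clock": time; "joint_positions": joint angles; "joint_vel": joint speeds; "effort": joint torques, N m; "position": TCP position; "orientation": TCP orientation; "ft_force": force on the tool from outside, world axes, zero at the start; "torque": the same for the moment, N m; "opening": finger opening in mm; "grasp_force": force on a finger pad.
Only numpy, scipy, OpenCV 4.12 (cv2) and the standard library are available. Lean on these libraries where they do the work, as an engineer would, in place of code of your own. Each camera call takes 0.05 s, during which the arm holds its last target. There are 200 camera calls.

## Working session

There is one attempt and no reset: what is moved stays moved. The work goes in short steps, Python scripts to look and compute and a tool call to move; the robot and the scene stay as the last step left them, time stands still between calls to the robot, and variables do not carry over. Pictures are saved under pics/ and viewed, at most 14 in all, crops included, and the job is handed in when it is done.

Besides the shell and the picture viewer there is one more tool, called after "Request:" as name(argument=value, ...), one argument or row to a line, values as JSON. send_rows: Moves the arm, as the interface text tells. Shift numbers are shares of 0.02 m and turn numbers shares of 0.12 rad, none past 1 either way. Its arguments: {"type":"object","properties":{"deltas":{"type":"string"}},"required":["deltas"]}

```bash
mkdir -p pics; python3 - <<'E'
from rig import arm,cams,models
import cv2
o=arm.get_obs(); print({k:o[k] for k in('clock','position','orientation','opening')})
for c in('scene','side'):
    im=cams.get_image(c); cv2.imwrite(f'pics/{c}0.png',im)
    m=cams.camera_model(c); print(c,m)
    for n in('weight0_c','rack','damper_knob','damper_hinge','pot_c','sherd','jar'):
        for d in models.spot_in(n,c)[:6]: print(n,[round(v) for v in d['extent']],round(d['conf'],2))
print(cams.camera_model('wrist'))
E
```

```text
{'clock': 0.0, 'position': array([245.73446185, 601.47762345, 403.74806283]), 'orientation': array([ 1.92700955e-01,  9.81257126e-01, -8.84822581e-04, -1.08549403e-04]), 'opening': 91.66114261717834}
scene {'fx': 387.91523240623474, 'fy': 387.91523240623474, 'cx': 253.00197743915, 'cy': 189.9164307187227, 'R': array([[-0.07936591,  0.99684163,  0.00279586],
       [ 0.69644224,  0.05745514, -0.7153091 ],
       [-0.71321053, -0.054824  , -0.6988026 ]]), 't': array([  51.00075087, -286.65748916, 1741.53565957])}
weight0_c [250, 194, 266, 202] 0.59
rack [192, 166, 323, 272] 0.6
damper_knob [137, 161, 149, 185] 0.57
damper_hinge [133, 160, 162, 212] 0.7
damper_hinge [363, 166, 400, 225] 0.19
pot_c [365, 165, 400, 224] 0.78
sherd [338, 242, 358, 253] 0.61
jar [154, 213, 174, 242] 0.58
side {'fx': 374.8999899181516, 'fy': 374.8999899181516, 'cx': 253.04767498354744, 'cy': 188.57238626948882, 'R': array([[ 0.806049  , -0.59144437,  0.02187628],
       [-0.32569758, -0.47413241, -0.81799728],
       [ 0.49417213,  0.65222083, -0.57480596]]), 't': array([-430.38455992,  317.07860844,  956.54595119])}
weight0_c [233, 227, 251, 245] 0.77
rack [244, 131, 335, 256] 0.92
damper_knob [333, 278, 345, 309] 0.63
damper_hinge [300, 278, 362, 359] 0.86
pot_c [168, 130, 197, 187] 0.63
sherd [229, 174, 238, 185] 0.64
jar [333, 249, 358, 283] 0.77
{'fx': 274.385298244862, 'fy': 274.385298244862, 'cx': 248.37219269461363, 'cy': 192.22637346722007, 'mount': array([[-8.67438788e-04, -9.66323855e-01, -2.57327525e-01,
         7.18533700e+01],
       [ 9.99999293e-01, -1.04752298e-03,  5.62739143e-04,
        -9.86314822e-02],
       [-8.13344754e-04, -2.57326855e-01,  9.66324080e-01,
         2.08808848e+01],
       [ 0.00000000e+00,  0.00000000e+00,  0.00000000e+00,
         1.00000000e+00]])}
```

```bash
python3 - <<'E'
import cv2,numpy as np
a=cv2.imread('pics/scene0.png');b=cv2.imread('pics/side0.png')
cv2.imwrite('pics/c0.png',cv2.resize(a[130:290,110:420],None,fx=2.58,fy=2.58,interpolation=cv2.INTER_CUBIC))
cv2.imwrite('pics/s0.png',cv2.resize(b[110:370,150:400],None,fx=2.3,fy=2.3,interpolation=cv2.INTER_CUBIC))
E
```

```text
(no output)
```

View pics/c0.png

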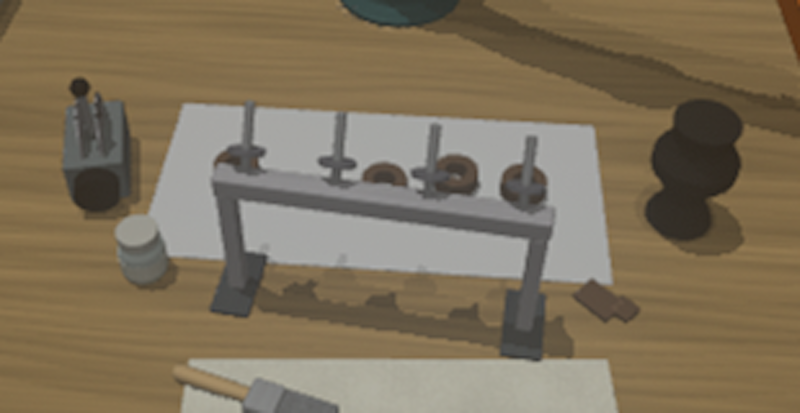

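View pics/s0.png

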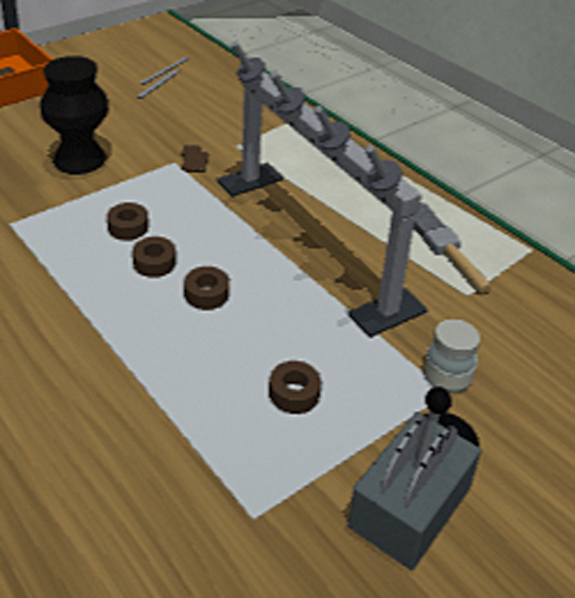

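Four rings lie on the paper. Their side-view pixels are about (205,206), (217,221), (240,235) and (278,278). The knob is at side (340,284) and scene (141,164). All four rack arms are bare.

```bash
cat > h.py <<'E'
import numpy as np, cv2
from scipy.spatial.transform import Rotation as Rn
from scipy.optimize import least_squares
from rig import arm,cams,models
def proj(c,X):
    m=cams.camera_model(c); p=np.atleast_2d(X)@m['R'].T+m['t']
    return np.c_[m['fx']*p[:,0]/p[:,2]+m['cx'],m['fy']*p[:,1]/p[:,2]+m['cy']]
def plane(c,px,z,pose=None):
    m=cams.camera_model(c); d=np.array([(px[0]-m['cx'])/m['fx'],(px[1]-m['cy'])/m['fy'],1])
    if c=='wrist':
        p,q=pose; T=np.eye(4); T[:3,:3]=Rn.from_quat(q).as_matrix(); T[:3,3]=p; T=T@m['mount']
        C=T[:3,3]; d=T[:3,:3]@d
    else: C=-m['R'].T@m['t']; d=m['R'].T@d
    return C+d*(z-C[2])/d[2]
def tri(pts):
    return least_squares(lambda X:np.concatenate([proj(c,X)[0]-p for c,p in pts]),[500,0,100])
E
python3 - <<'E'
from h import *
np.set_printoptions(precision=1,suppress=True)
S=lambda x,y:(x/2.3+150-.25,y/2.3+110-.25)
C=lambda x,y:(x/2.58+110-.25,y/2.58+130-.25)
for p in[(127,220),(154,256),(206,288),(295,387)]: print('w',plane('side',S(*p),13))
r=tri([('scene',C(80,87)),('side',S(438,400))]);print('knob',r.x,r.fun)
for p in[(250,103),(341,113),(435,126),(531,139)]: print('tip',plane('scene',C(*p),271.4))
for p in[(247,162),(337,163),(431,174),(525,187)]: print('collar',plane('scene',C(*p),190+38*.848))
for p in[(252,68),(290,99),(331,135),(382,173)]: print('collar side',plane('side',S(*p),190+38*.848))
for p in[(350,490),(412,527),(479,454)]: print('box top side',plane('side',S(*p),70))
for p in[(123,101),(70,107),(65,170),(131,163)]: print('box top scene',plane('scene',C(*p),70))
for p in[(452,355)]: print('jar base',plane('side',S(*p),40))
print('pot',plane('scene',C(690,170),80), 'sherd',plane('scene',C(605,300),4))
E
```

```text
w [470.8 198.8  13. ]
w [459.8 103.2  13. ]
w [482.6   4.2  13. ]
w [ 470.3 -204.2   13. ]
knob [ 483.3 -393.9  161.7] [-0.5  0.2 -0.4 -0.1]
tip [ 617.8 -136.8  271.4]
tip [626.1 -33.8 271.4]
tip [638.7  70.6 271.4]
tip [650.9 174.3 271.4]
collar [ 662.  -136.9  222.2]
collar [655.3 -36.2 222.2]
collar [664.   69.3 222.2]
collar [675.5 172.6 222.2]
collar side [680.5 171.8 222.2]
collar side [668.8  68.3 222.2]
collar side [653.4 -35.7 222.2]
collar side [ 647.  -137.6  222.2]
box top side [ 395.3 -377.2   70. ]
box top side [ 416.3 -442.7   70. ]
box top side [ 535.6 -423.5   70. ]
box top scene [ 403.3 -371.6   70. ]
box top scene [ 422.1 -442.9   70. ]
box top scene [ 545.7 -412.8   70. ]
box top scene [ 525.5 -329.    70. ]
jar base [ 644.6 -293.7   40. ]
pot [487.8 409.9  80. ] sherd [652.3 297.4   4. ]
```

```bash
cat >> h.py <<'E'
def RT(yaw,tilt=0):
    z=np.array([np.sin(tilt)*np.cos(yaw),np.sin(tilt)*np.sin(yaw),-np.cos(tilt)]); y=np.array([-np.sin(yaw),np.cos(yaw),0])
    return np.c_[np.cross(y,z),y,z]
def now():
    o=arm.get_obs(); R=Rn.from_quat(o['orientation']).as_matrix(); G=o['position']+171*R[:,2]
    print('t%.1f grasp'%o['clock'],G.round(1),'R0',R[:,0].round(3),'R2',R[:,2].round(3),'F',np.round(o['ft_force'],1),'open',round(o['opening'],1),'gf',np.round(o['grasp_force'],1))
    return G,R,o
def plan(wps,step=20,dec=2,start=None):
    """wps: (grasp point, yaw, tilt, grip[, step]); prints rows, tracking the rounded pose (of the TCP)"""
    if start is None: G,R,_=now()
    else: G,R=start
    P=G-171*R[:,2]; rows=[]
    for w in wps:
        Rt=RT(w[1],w[2]); Pt=np.array(w[0],float)-171*Rt[:,2]; st=w[4] if len(w)>4 else step
        ang=Rn.from_matrix(R.T@Rt).magnitude(); n=max(1,int(np.ceil(np.linalg.norm(Pt-P)/st)),int(np.ceil(ang/.11)))
        for k in range(n):
            s=1/(n-k); rv=np.round(Rn.from_matrix(R.T@Rt).as_rotvec()*s/.12,dec); d=np.round(R.T@(Pt-P)*s/20,dec)
            rv=np.clip(rv,-1,1); d=np.clip(d,-1,1)
            P=P+R@d*20; R=R@Rn.from_rotvec(rv*.12).as_matrix()
            rows.append(' '.join('%g'%(v+0) for v in [*rv,*d,w[3]]))
    for i in range(0,len(rows),8): print('; '.join(rows[i:i+8]))
E
python3 - <<'E'
from h import *
plan([((420,250,235),0.1,0,0),((420,-150,235),.26,0,0),((465,-385,245),.26,0,0)])
E
```

```text
t0.8 grasp [245.9 601.7 233.7] R0 [-0.926  0.378 -0.   ] R2 [ 0.  0. -1.] F [ 0.5  0.5 -0.6] open 92.0 gf 0.0
0 0 -0.2 -0.74 -0.65 0 0; 0 0 -0.2 -0.72 -0.67 0 0; 0 0 -0.2 -0.7 -0.68 0 0; 0 0 -0.2 -0.69 -0.7 0 0; 0 0 -0.2 -0.67 -0.72 0 0; 0 0 -0.2 -0.65 -0.73 0 0; 0 0 -0.2 -0.63 -0.75 0 0; 0 0 -0.21 -0.62 -0.76 0 0
0 0 -0.2 -0.6 -0.78 -0.01 0; 0 0 -0.21 -0.58 -0.79 0 0; 0 0 -0.2 -0.56 -0.81 -0.01 0; 0 0 -0.21 -0.54 -0.82 0 0; 0 0 -0.2 -0.52 -0.83 -0.01 0; 0 0 -0.21 -0.5 -0.85 0 0; 0 0 -0.2 -0.47 -0.86 -0.01 0; 0 0 -0.21 -0.45 -0.87 0 0
0 0 -0.2 -0.43 -0.88 -0.01 0; 0 0 -0.21 -0.41 -0.89 0 0; 0 0 -0.2 -0.39 -0.9 -0.01 0; 0 0 -0.21 -0.37 -0.9 0 0; 0 0 -0.06 0.1 -0.95 0 0; 0 0 -0.06 0.1 -0.95 0 0; 0 0 -0.06 0.11 -0.95 0 0; 0 0 -0.06 0.12 -0.95 0 0
0 0 -0.06 0.12 -0.94 0 0; 0 0 -0.06 0.13 -0.94 0 0; 0 0 -0.06 0.14 -0.94 0 0; 0 0 -0.06 0.14 -0.94 0 0; 0 0 -0.07 0.15 -0.94 0 0; 0 0 -0.06 0.16 -0.94 0 0; 0 0 -0.07 0.16 -0.94 0 0; 0 0 -0.06 0.17 -0.94 0 0
0 0 -0.07 0.18 -0.94 0 0; 0 0 -0.06 0.19 -0.93 0 0; 0 0 -0.07 0.19 -0.93 0 0; 0 0 -0.06 0.2 -0.93 0 0; 0 0 -0.07 0.21 -0.93 0 0; 0 0 -0.06 0.21 -0.93 0 0; 0 0 -0.07 0.22 -0.93 0 0; 0 0 -0.06 0.23 -0.92 0 0
0 0 -0.07 0.24 -0.92 -0.01 0; 0 0 0 0.07 -0.99 -0.04 0; 0 0 0 0.07 -0.99 -0.04 0; 0 0 0 0.07 -1 -0.04 0; 0 0 0 0.07 -0.99 -0.04 0; 0 0 0 0.07 -1 -0.04 0; 0 0 0 0.07 -0.99 -0.04 0; 0 0 0 0.07 -1 -0.04 0
0 0 0 0.07 -0.99 -0.04 0; 0 0 0 0.07 -1 -0.04 0; 0 0 0 0.07 -0.99 -0.05 0; 0 0 0 0.07 -1 -0.04 0; 0 0 0 0.08 -0.99 -0.05 0
```

Request:
send_rows(
  deltas="0 0 -0.9 0 0 0 0; 0 0 -0.9 0 0 0 0; 0 0 -0.9 0 0 0 0; 0 0 -0.9 0 0 0 0; 0 0 -0.9 0 0 0 0; 0 0 -0.9 0 0 0 0; 0 0 0 -0.19 -0.96 0 0; 0 0 0 -0.19 -0.96 0 0",
)

```text
clock: 1.6
position: [262.9, 566.4, 404.5]
orientation: [-0.13, 0.991, 0.0, -0.0]
ft_force: [1.7, -0.2, 0.0]
opening: 92.1
grasp_force: 0.0
```

Request:
send_rows(
  deltas="0 0 0 -0.19 -0.96 0 0; 0 0 0 -0.19 -0.96 0 0; 0 0 0 -0.19 -0.96 0 0; 0 0 0 -0.19 -0.96 0 0; 0 0 0 -0.19 -0.96 0 0; 0 0 0 -0.19 -0.96 0 0; 0 0 0 -0.19 -0.96 0 0; 0 0 0 -0.19 -0.96 0 0",
)

```text
clock: 2.4
position: [332.5, 424.5, 404.8]
orientation: [-0.13, 0.992, 0.0, 0.0]
ft_force: [0.3, 0.0, 0.8]
opening: 91.9
grasp_force: 0.0
```

Request:
send_rows(
  deltas="0 0 0 -0.19 -0.96 0 0; 0 0 0 -0.19 -0.96 0 0; 0 0 0 -0.19 -0.96 0 0; 0 0 0 -0.19 -0.96 0 0; 0 0 0 -0.19 -0.96 0 0; 0 0 0 -0.19 -0.96 0 0; 0 0 0 -0.19 -0.96 0 0; 0 0 0 -0.19 -0.96 0 0",
)

```text
clock: 3.2
position: [401.2, 283.9, 404.8]
orientation: [-0.13, 0.992, 0.0, 0.0]
ft_force: [0.6, -0.5, 1.0]
opening: 92.0
grasp_force: 0.0
```

Request:
send_rows(
  deltas="0 0 0 -0.19 -0.96 0 0; 0 0 0 -0.19 -0.96 0 0; 0 0 0 0.26 -0.97 0 0; 0 0 0 0.26 -0.97 0 0; 0 0 0 0.26 -0.97 0 0; 0 0 0 0.26 -0.97 0 0; 0 0 0 0.26 -0.97 0 0; 0 0 0 0.26 -0.97 0 0",
)

```text
clock: 4.0
position: [417.5, 128.2, 404.9]
orientation: [-0.13, 0.992, 0.0, 0.0]
ft_force: [-0.4, 0.0, -0.5]
opening: 92.0
grasp_force: 0.0
```

Request:
send_rows(
  deltas="0 0 0 0.26 -0.97 0 0; 0 0 0 0.26 -0.97 0 0; 0 0 0 0.26 -0.97 0 0; 0 0 0 0.26 -0.97 0 0; 0 0 0 0.26 -0.97 0 0; 0 0 0 0.26 -0.97 0 0; 0 0 0 0.26 -0.97 0 0; 0 0 0 0.26 -0.97 0 0",
)

```text
clock: 4.8
position: [417.0, -32.3, 404.9]
orientation: [-0.13, 0.992, 0.0, 0.0]
ft_force: [0.4, -0.1, 0.1]
opening: 92.0
grasp_force: 0.0
```

Request:
send_rows(
  deltas="0 0 0 0.26 -0.97 0 0; 0 0 0 0.26 -0.97 0 0; 0 0 0 0.26 -0.97 0 0; 0 0 0 0.26 -0.97 0 0; 0 0 0 0.26 -0.97 0 0; 0 0 0 0.26 -0.97 0 0; 0 0 0 0.07 -0.99 -0.04 0; 0 0 0 0.07 -0.99 -0.04 0",
)

```text
clock: 5.6
position: [424.2, -191.7, 406.5]
orientation: [-0.13, 0.992, 0.0, 0.0]
ft_force: [0.7, 0.3, 0.9]
opening: 92.0
grasp_force: 0.0
```

Request:
send_rows(
  deltas="0 0 0 0.07 -0.99 -0.04 0; 0 0 0 0.07 -0.99 -0.04 0; 0 0 0 0.07 -0.99 -0.04 0; 0 0 0 0.07 -0.99 -0.04 0; 0 0 0 0.07 -0.99 -0.04 0; 0 0 0 0.07 -0.99 -0.04 0; 0 0 0 0.07 -0.99 -0.04 0; 0 0 0 0.07 -0.99 -0.04 0",
)

```text
clock: 6.4
position: [454.2, -347.5, 412.8]
orientation: [-0.13, 0.992, 0.0, 0.0]
ft_force: [-0.4, -0.2, 0.7]
opening: 91.9
grasp_force: 0.0
```

Request:
send_rows(
  deltas="0 0 0 0.07 -0.99 -0.04 0; 0 0 0 0.07 -0.99 -0.04 0; 0 0 0 0 0 0 0; 0 0 0 0 0 0 0",
)

```text
clock: 6.8
position: [461.6, -385.5, 414.0]
orientation: [-0.129, 0.992, 0.0, -0.0]
ft_force: [-0.0, 1.4, 0.8]
opening: 92.0
grasp_force: 0.0
```

```bash
python3 - <<'E'
from h import *
G,R,o=now(); print(o['joint_positions'].round(2))
im=cams.get_image('wrist'); cv2.imwrite('pics/w1.png',im)
for n in('damper_knob','damper_hinge'):
    for d in models.spot_in(n,'wrist')[:2]:
        e=d['extent']; print(n,np.round(e),d['conf'])
        for z in (161,): print(plane('wrist',((e[0]+e[2])/2,(e[1]+e[3])/2),z,(o['position'],o['orientation'])))
E
```

```text
t6.8 grasp [ 461.5 -385.4  243. ] R0 [-0.967 -0.256  0.   ] R2 [-0.     0.001 -1.   ] F [-0.   1.4  0.8] open 92.0 gf 0.0
[ 0.27  0.39  0.48  1.74 -0.21  1.05  2.65]
damper_knob [220. 180. 251. 239.] 0.88
[ 470.34612202 -394.95064977  161.        ]
damper_hinge [203. 133. 276. 256.] 0.64
[ 455.78734306 -395.35637929  161.        ]
```

View pics/w1.png

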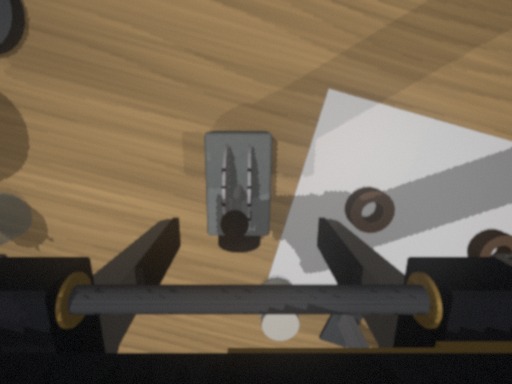

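The wrist view shows the box square to the image, so a yaw of about 0.26 is right. The knob is at (235,223), the box top spans about x 206–271 and y 132–235, and a ring is at (370,209).

```bash
python3 - <<'E'
from h import *
G,R,o=now(); p=(o['position'],o['orientation'])
print('knob',plane('wrist',(235,223),161,p).round(1))
c=[plane('wrist',q,70,p) for q in((206,133),(271,133),(271,233),(206,233))]
print(np.round(c,1),np.mean(c,0).round(1))
print('ring',plane('wrist',(370,209),13,p).round(1))
E
```

```text
t7.0 grasp [ 462.2 -384.4  243.2] R0 [-0.966 -0.258 -0.   ] R2 [ 0.     0.001 -1.   ] F [-0.7  0.7 -0.1] open 92.1 gf 0.0
knob [ 483.5 -391.4  161. ]
[[ 420.3 -446.1   70. ]
 [ 401.  -373.7   70. ]
 [ 520.5 -339.1   70. ]
 [ 541.6 -418.9   70. ]] [ 470.9 -394.4   70. ]
ring [ 469.6 -198.5   13. ]
```

Request:
send_rows(
  deltas="0 0 0 -0.94 -0.64 0 0; 0 0 0 0 0 1 0; 0 0 0 0 0 1 0; 0 0 0 0 0 1 0; 0 0 0 0 0 1 0; 0 0 0 0 0 0.1 0; 0 0 0 0 0 0 0; 0 0 0 0 0 0 0",
)

```text
clock: 7.75
position: [484.0, -393.0, 333.5]
orientation: [-0.13, 0.992, -0.001, 0.001]
ft_force: [-0.1, -1.0, 0.5]
opening: 92.4
grasp_force: 0.0
```

Request:
send_rows(
  deltas="0 0 0 0 0 0 255; 0 0 0 0 0 0 255; 0 0 0 0 0 0 255; 0 0 0 0 0 0 255; 0 0 0 0 0 0 255; 0 0 0 0 0 0 255; 0 0 0 0 0 0 255; 0 0 0 0 0 0 255",
)

```text
clock: 8.55
position: [483.7, -393.0, 332.3]
orientation: [-0.13, 0.992, 0.0, -0.0]
ft_force: [0.0, -0.7, -0.5]
opening: 30.0
grasp_force: 0.0
```

Request:
send_rows(
  deltas="0 0 0 0 0 0 255; 0 0 0 0 0 0 255; 0 0 0 0 0 0 255",
)

```text
clock: 8.85
position: [483.6, -392.9, 332.3]
orientation: [-0.13, 0.992, 0.0, -0.0]
ft_force: [-0.0, -0.1, 0.6]
opening: 24.5
grasp_force: 30.0
```

Request:
send_rows(
  deltas="0 0 0 0.41 0 -0.02 255; 0 0 0 0.41 0 -0.02 255; 0 0 0 0.4 0 0.05 255; 0 0 0 0.4 0 0.06 255; 0 0 0 0.4 0 0.12 255; 0 0 0 0.4 0 0.14 255; 0 0 0 0.38 0 0.2 255; 0 0 0 0.38 0 0.22 255",
)

```text
clock: 9.65
position: [421.0, -409.3, 317.0]
orientation: [-0.13, 0.992, 0.001, -0.0]
ft_force: [0.9, 4.8, 2.3]
opening: 24.2
grasp_force: 30.0
```

Request:
send_rows(
  deltas="0 0 0 0.1 0 0.07 255; 0 0 0 0.1 0 0.07 255; 0 0 0 0 0 0 255; 0 0 0 0 0 0 255; 0 0 0 0 0 0 255",
)

```text
clock: 10.15
position: [419.3, -409.7, 316.1]
orientation: [-0.13, 0.991, 0.001, 0.002]
ft_force: [1.7, 8.9, 15.5]
opening: 24.1
grasp_force: 30.0
```

```bash
python3 - <<'E'
from h import *
now()
E
```

```text
t10.2 grasp [ 419.8 -409.4  145.1] R0 [-0.966 -0.258 -0.003] R2 [ 0.003  0.002 -1.   ] F [ 1.7  8.9 15.5] open 24.1 gf 30.0
```

Request:
send_rows(
  deltas="0 0 0 0 0 0 0; 0 0 0 0 0 0 0; 0 0 0 0 0 0 0; 0 0 0 0 0 0 0; 0 0 0 0 0 0 0; 0 0 0 0 0 -0.5 0; 0 0 0 0 0 -1 0; 0 0 0 0 0 -1 0",
)

```text
clock: 10.95
position: [418.2, -410.5, 365.4]
orientation: [-0.13, 0.992, 0.0, -0.0]
ft_force: [0.0, -0.1, 0.5]
opening: 86.1
grasp_force: 0.0
```

Request:
send_rows(
  deltas="0 0 0 0 0 -1 0; 0 0 0 0 0 -1 0; 0 0 0 0 0 -0.5 0; 0 0 0.76 0 0 0 40; 0 0 0.76 0 0 0 40; 0 0 0.76 0 0 0 40; 0 0 0.76 0 0 0 40; 0 0 0 -0.12 0.97 0 40",
)

```text
clock: 11.75
position: [421.6, -393.0, 414.6]
orientation: [0.055, 0.998, -0.001, -0.0]
ft_force: [1.1, 0.9, 0.1]
opening: 77.4
grasp_force: 0.0
```

Request:
send_rows(
  deltas="0 0 0 -0.12 0.97 0 40; 0 0 0 -0.12 0.97 0 40; 0 0 0 -0.12 0.97 0 40; 0 0 0 -0.12 0.97 0.75 40; 0 0 0 -0.12 0.97 0.75 40; 0 0 0 -0.12 0.97 0.75 40; 0 0 0 -0.12 0.97 0.75 40; 0 0 0 -0.12 0.97 0.75 40",
)

```text
clock: 12.55
position: [458.1, -238.2, 339.0]
orientation: [0.052, 0.999, 0.0, 0.0]
ft_force: [-0.0, 0.0, 0.6]
opening: 77.4
grasp_force: 0.0
```

Request:
send_rows(
  deltas="0 0 0 -0.12 0.97 0.75 40; 0 0 0 -0.12 0.97 0.75 40; 0 0 0 0 0 0 40; 0 0 0 0 0 0 40",
)

```text
clock: 12.95
position: [466.9, -201.2, 309.7]
orientation: [0.052, 0.999, -0.0, -0.0]
ft_force: [0.1, -0.3, 0.1]
opening: 77.6
grasp_force: 0.0
```

```bash
cat >> h.py <<'E'
def rings(tag):
    G,R,o=now(); im=cams.get_image('wrist'); cv2.imwrite(f'pics/{tag}.png',im)
    for d in models.spot_in('weight0_c','wrist')[:6]:
        e=d['extent']; X=plane('wrist',((e[0]+e[2])/2,(e[1]+e[3])/2),14,(o['position'],o['orientation']))
        print('ring',np.round(e),round(d['conf'],2),X.round(1),'tool shift',(R.T@(X-G)).round(1))
E
python3 - <<'E'
from h import *
rings('w2')
cams.get_image('side')
for d in models.spot_in('damper_knob','side')[:1]: print(d)
E
```

```text
t12.9 grasp [ 466.9 -201.3  138.7] R0 [-0.995  0.104  0.   ] R2 [-0. -0. -1.] F [ 0.1 -0.3  0.1] open 77.6 gf 0.0
ring [417. 156. 490. 220.] 0.75 [486.1   9.6  14. ] tool shift [  2.7 211.8 124.6]
ring [217. 164. 280. 227.] 0.24 [ 471.9 -201.5   14. ] tool shift [ -5.    0.4 124.7]
{'extent': [319.1, 299.4, 334.1, 312.4], 'conf': 0.69}
```

View pics/w2.png

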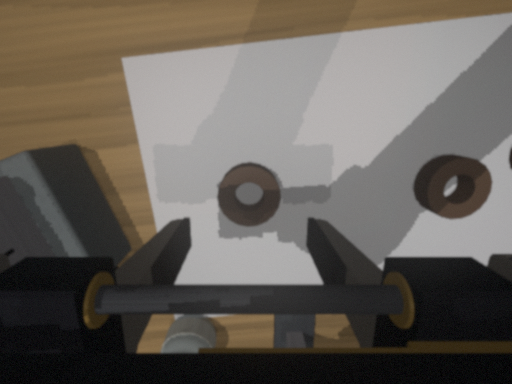

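The first ring sits centred between the fingers at (249,195), and the network agrees to within 2 mm. I'll descend and grip it.

Request:
send_rows(
  deltas="0 0 0 -0.25 0.02 1 40; 0 0 0 0 0 1 40; 0 0 0 0 0 1 40; 0 0 0 0 0 1 40; 0 0 0 0 0 1 40; 0 0 0 0 0 0.75 40; 0 0 0 0 0 0 40; 0 0 0 0 0 0 40",
)

```text
clock: 13.95
position: [472.0, -201.6, 194.8]
orientation: [0.053, 0.999, -0.0, 0.0]
ft_force: [-0.2, 0.5, 0.2]
opening: 77.4
grasp_force: 0.0
```

Request:
send_rows(
  deltas="0 0 0 0 0 0 255; 0 0 0 0 0 0 255; 0 0 0 0 0 0 255; 0 0 0 0 0 0 255; 0 0 0 0 0 0 255; 0 0 0 0 0 0 255",
)

```text
clock: 14.55
position: [472.4, -201.2, 195.4]
orientation: [0.052, 0.999, -0.0, 0.001]
ft_force: [-1.6, -0.9, 6.5]
opening: 63.9
grasp_force: 30.0
```

Request:
send_rows(
  deltas="0 0 0 0 0 -1 255; 0 0 0 0 0 -1 255; 0 0 0 0 0 -1 255; 0 0 0 0 0 -1 255; 0 0 0 0 0 -1 255; 0 0 0 0 0 -1 255; 0 0 0 0 0 -1 255; 0 0 0 0 0 -1 255",
)

```text
clock: 15.35
position: [471.6, -200.7, 355.2]
orientation: [0.052, 0.999, 0.0, -0.0]
ft_force: [0.4, 0.7, -2.2]
opening: 64.0
grasp_force: 30.0
```

```bash
cat >> h.py <<'E'
YAW=-0.106; TILT=np.deg2rad(32)
u=np.array([.106,.994,0]); ax=np.array([-.53*.994,.53*.106,.848]) # along rail; along arm to free end
def seat(i): 
    return np.array([633,19,271.4])+u*(i-1.5)*105-42*ax
E
python3 - <<'E'
from h import *
for i in range(4): print(i,seat(i).round(1))
s=seat(0)
# ring centre 9 below grasp point
plan([(s+ax*110,YAW,TILT,255)])
E
```

```text
0 [ 638.4 -139.9  235.8]
1 [649.6 -35.5 235.8]
2 [660.7  68.8 235.8]
3 [671.8 173.2 235.8]
t15.3 grasp [ 471.5 -200.7  184.2] R0 [-0.995  0.104  0.   ] R2 [-0.  0. -1.] F [ 0.4  0.7 -2.2] open 64.0 gf 30.0
0 -0.58 0 -0.07 0.49 -0.74 255; 0 -0.58 0 -0.12 0.49 -0.74 255; 0 -0.58 0 -0.17 0.49 -0.73 255; 0 -0.58 0 -0.22 0.49 -0.71 255; 0 -0.58 0 -0.27 0.49 -0.7 255; 0 -0.59 0 -0.31 0.49 -0.68 255; 0 -0.58 0 -0.36 0.48 -0.65 255; 0.01 -0.59 0.01 -0.41 0.49 -0.62 255
```

Request:
send_rows(
  deltas="0 -0.58 0 -0.07 0.49 -0.74 255; 0 -0.58 0 -0.12 0.49 -0.74 255; 0 -0.58 0 -0.17 0.49 -0.73 255; 0 -0.58 0 -0.22 0.49 -0.71 255; 0 -0.58 0 -0.27 0.49 -0.7 255; 0 -0.59 0 -0.31 0.49 -0.68 255; 0 -0.58 0 -0.36 0.48 -0.65 255; 0 -0.59 0 -0.41 0.49 -0.62 255",
)

```text
clock: 16.15
position: [490.2, -123.9, 473.7]
orientation: [0.05, 0.96, -0.014, 0.276]
ft_force: [-1.0, -1.0, -1.8]
opening: 64.2
grasp_force: 30.0
```

Request:
send_rows(
  deltas="0 0 0 0 0 0 255; 0 0 0 0 0 0 255",
)

```text
clock: 16.35
position: [490.2, -124.4, 472.9]
orientation: [0.05, 0.96, -0.014, 0.274]
ft_force: [-0.5, -0.9, -1.6]
opening: 64.2
grasp_force: 30.0
```

```bash
python3 - <<'E'
from h import *
G,R,o=now(); im=cams.get_image('wrist'); m=cams.camera_model('wrist')
T=np.eye(4);T[:3,:3]=R;T[:3,3]=o['position'];T=np.linalg.inv(T@m['mount'])
for i in range(4):
  for k,c in((42,(0,0,255)),(-16,(0,255,0))):
    q=T[:3,:3]@(seat(i)+k*ax)+T[:3,3]
    if q[2]>0:
        p=(m['fx']*q[0]/q[2]+m['cx'],m['fy']*q[1]/q[2]+m['cy']); print(i,k,np.round(p,1)); cv2.circle(im,tuple(int(round(v)) for v in p),2,c,-1)
cv2.imwrite('pics/w3.png',im)
print('shift to seat+110:',(R.T@(seat(0)+110*ax-G)).round(1))
E
```

```text
t16.4 grasp [ 580.  -133.7  327.7] R0 [-0.844  0.088 -0.528] R2 [ 0.526 -0.055 -0.849] F [-0.5 -0.9 -1.6] open 64.2 gf 30.0
0 42 [248.6 210.5]
0 -16 [248.5 192.6]
1 42 [374.5 210.5]
1 -16 [349.6 192.6]
2 42 [500.1 210.5]
2 -16 [450.5 192.6]
3 42 [625.5 210.5]
3 -16 [551.3 192.6]
shift to seat+110: [-1.1  0.  -0.9]
```

View pics/w3.png

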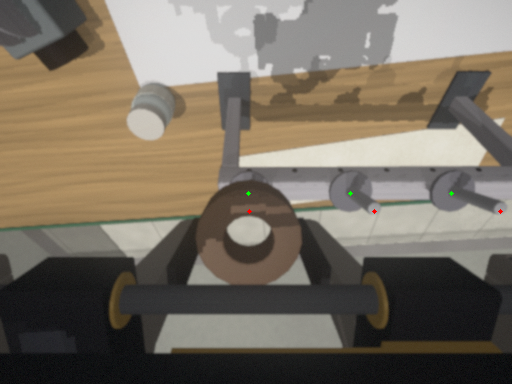

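The projected arm tips (red) and collars (green) fall on the arms to within about 2 px. The gripped ring is lined up with arm 0, so I'll slide it on.

Request:
send_rows(
  deltas="0 0 0 0 0 0.7 255; 0 0 0 0 0 0.7 255; 0 0 0 0 0 0.7 255; 0 0 0 0 0 0.7 255; 0 0 0 0 0 0.7 255; 0 0 0 0 0 0.5 255; 0 0 0 0 0 0 255",
)

```text
clock: 17.1
position: [532.9, -129.1, 403.5]
orientation: [0.051, 0.96, -0.015, 0.273]
ft_force: [-0.1, 0.1, -0.8]
opening: 64.1
grasp_force: 30.0
```

Request:
send_rows(
  deltas="0 0 0 0 0 0.3 255; 0 0 0 0 0 0.3 255; 0 0 0 0 0 0.2 255; 0 0 0 0 0 0.2 255; 0 0 0 0 0 0 255; 0 0 0 0 0 0 255",
)

```text
clock: 17.7
position: [542.9, -130.1, 390.3]
orientation: [0.05, 0.96, -0.014, 0.276]
ft_force: [-14.2, 2.9, 13.7]
opening: 64.0
grasp_force: 30.0
```

```bash
python3 - <<'E'
from h import *
G,R,o=now(); print('shift to seat0',(R.T@(seat(0)-G)).round(1))
E
```

```text
t17.7 grasp [ 633.3 -139.3  245.4] R0 [-0.842  0.089 -0.531] R2 [ 0.529 -0.054 -0.847] F [-14.2   2.9  13.7] open 64.0 gf 30.0
shift to seat0 [ 0.7 -0.1 10.9]
```

Request:
send_rows(
  deltas="0 0 0 0 0 0 40; 0 0 0 0 0 0 40; 0 0 0 0 0 0 40; 0 0 0 0 0 0 40; 0 0 0 0 0 -0.6 40; 0 0 0 0 0 -1 40; 0 0 0 0 0 -1 40; 0 0 0 0 0 -1 40",
)

```text
clock: 18.5
position: [505.2, -125.9, 450.0]
orientation: [0.05, 0.96, -0.015, 0.275]
ft_force: [-0.5, -0.4, 0.6]
opening: 77.4
grasp_force: 0.0
```

Request:
send_rows(
  deltas="0 0 0 0 0 -1 40; 0 0 0 0 0 -0.8 40; 0 0 0 0 0 0 40",
)

```text
clock: 18.8
position: [486.3, -124.1, 482.0]
orientation: [0.05, 0.959, -0.014, 0.278]
ft_force: [1.0, 0.2, -0.3]
opening: 77.3
grasp_force: 0.0
```

```bash
python3 - <<'E'
from h import *
plan([((484,6,140),YAW,0,40)])
im=cams.get_image('side'); cv2.imwrite('pics/s1.png',im)
for d in models.spot_in('weight0_c','side')[:6]: print(np.round(d['extent']),round(d['conf'],2))
print(proj('side',[seat(0),seat(1)]).round(0))
E
```

```text
t18.8 grasp [ 577.1 -133.6  337.4] R0 [-0.841  0.089 -0.534] R2 [ 0.531 -0.055 -0.846] F [ 1.   0.2 -0.3] open 77.3 gf 0.0
0 0.43 0 0.48 0.59 0.62 40; 0 0.43 0 0.44 0.59 0.64 40; 0 0.43 0 0.41 0.59 0.67 40; 0 0.43 0 0.38 0.59 0.68 40; 0 0.42 0 0.34 0.58 0.7 40; 0 0.43 0 0.3 0.59 0.72 40; 0 0.42 0 0.27 0.58 0.74 40; 0 0.43 0 0.23 0.59 0.75 40
0 0.42 0 0.19 0.58 0.76 40; 0 0.43 0.01 0.15 0.59 0.76 40; 0.01 0.42 0 0.11 0.58 0.77 40
[236. 226. 250. 244.] 0.79
[229. 173. 242. 187.] 0.18
[[315. 182.]
 [293. 165.]]
```

Request:
send_rows(
  deltas="0 0.43 0 0.48 0.59 0.62 40; 0 0.43 0 0.44 0.59 0.64 40; 0 0.43 0 0.41 0.59 0.67 40; 0 0.43 0 0.38 0.59 0.68 40; 0 0.42 0 0.34 0.58 0.7 40; 0 0.43 0 0.3 0.59 0.72 40; 0 0.42 0 0.27 0.58 0.74 40; 0 0.43 0 0.23 0.59 0.75 40",
)

```text
clock: 19.7
position: [484.2, -28.2, 354.1]
orientation: [0.052, 0.996, -0.004, 0.072]
ft_force: [0.7, -0.6, -0.3]
opening: 77.8
grasp_force: 0.0
```

Request:
send_rows(
  deltas="0 0.42 0 0.19 0.58 0.76 40; 0 0.43 0 0.15 0.59 0.76 40; 0 0.42 0 0.11 0.58 0.77 40; 0 0 0 0 0 0 40; 0 0 0 0 0 0 40",
)

```text
clock: 20.2
position: [483.5, 6.1, 308.6]
orientation: [0.052, 0.999, -0.0, -0.002]
ft_force: [0.6, -0.1, 0.1]
opening: 77.5
grasp_force: 0.0
```

```bash
python3 - <<'E'
from h import *
rings('w4')
a=cv2.imread('pics/w4.png'); b=cams.get_image('side')[110:370,150:400]
cv2.imwrite('pics/v4.png',np.hstack([a[:,:500],cv2.resize(b,(300,312)) if 0 else cv2.copyMakeBorder(cv2.resize(b,(300,312)),0,72,0,0,0)]))
E
```

```text
t20.2 grasp [482.8   6.1 137.6] R0 [-0.995  0.104  0.004] R2 [-0.004 -0.    -1.   ] F [ 0.6 -0.1  0.1] open 77.5 gf 0.0
ring [220. 162. 282. 225.] 0.62 [484.9   8.4  14. ] tool shift [ -2.4   2.7 123.6]
```

View pics/v4.png

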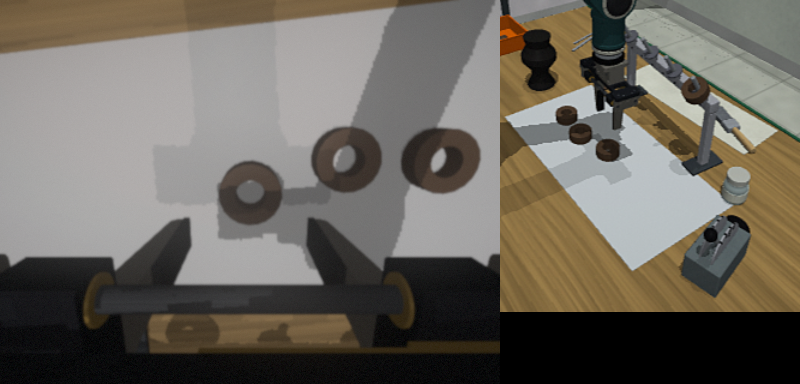

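The first ring hangs on arm 0 and the damper is closed. The next ring is at (250,193), and its neighbour at (346,159) is clear of the fingers.

Request:
send_rows(
  deltas="0 0 0 -0.12 0.1 1 40; 0 0 0 0 0 1 40; 0 0 0 0 0 1 40; 0 0 0 0 0 1 40; 0 0 0 0 0 1 40; 0 0 0 0 0 0.68 40; 0 0 0 0 0 0 40; 0 0 0 0 0 0 40",
)

```text
clock: 21.15
position: [485.9, 7.6, 196.1]
orientation: [0.053, 0.999, 0.0, -0.001]
ft_force: [-0.5, -0.2, 0.3]
opening: 77.6
grasp_force: 0.0
```

Request:
send_rows(
  deltas="0 0 0 0 0 0 255; 0 0 0 0 0 0 255; 0 0 0 0 0 0 255; 0 0 0 0 0 0 255; 0 0 0 0 0 0 255; 0 0 0 0 0 0 255",
)

```text
clock: 21.75
position: [486.1, 7.9, 196.5]
orientation: [0.052, 0.999, 0.0, -0.001]
ft_force: [-1.4, 0.0, 6.1]
opening: 64.2
grasp_force: 30.0
```

Request:
send_rows(
  deltas="0 0 0 0 0 -1 255; 0 0 0 0 0 -1 255; 0 0 0 0 0 -1 255; 0 0 0 0 0 -1 255; 0 0 0 0 0 -1 255; 0 0 0 0 0 -1 255; 0 0 0 0 0 -1 255; 0 0 0 0 0 -1 255",
)

```text
clock: 22.55
position: [485.8, 7.9, 356.4]
orientation: [0.052, 0.999, 0.0, -0.002]
ft_force: [0.2, 0.5, -1.0]
opening: 64.1
grasp_force: 30.0
```

```bash
python3 - <<'E'
from h import *
plan([(seat(1)+ax*110,YAW,TILT,255)])
E
```

```text
t22.6 grasp [485.2   8.  185.4] R0 [-0.995  0.104  0.004] R2 [-0.004  0.001 -1.   ] F [ 0.2  0.5 -1. ] open 64.1 gf 30.0
0 -0.67 0 -0.13 -0.18 -0.84 255; 0 -0.67 0 -0.2 -0.19 -0.83 255; 0 -0.67 0 -0.26 -0.18 -0.81 255; 0 -0.67 0 -0.33 -0.19 -0.79 255; 0 -0.67 0 -0.39 -0.18 -0.76 255; 0 -0.67 0 -0.44 -0.19 -0.72 255; 0.01 -0.67 0.01 -0.5 -0.18 -0.68 255
```

Request:
send_rows(
  deltas="0 -0.67 0 -0.13 -0.18 -0.84 255; 0 -0.67 0 -0.2 -0.19 -0.83 255; 0 -0.67 0 -0.26 -0.18 -0.81 255; 0 -0.67 0 -0.33 -0.19 -0.79 255; 0 -0.67 0 -0.39 -0.18 -0.76 255; 0 -0.67 0 -0.44 -0.19 -0.72 255; 0 -0.67 0 -0.5 -0.18 -0.68 255; 0 0 0 0 0 0 255",
)

```text
clock: 23.35
position: [501.6, -20.3, 475.0]
orientation: [0.051, 0.959, -0.014, 0.277]
ft_force: [-0.1, 0.3, -1.9]
opening: 63.8
grasp_force: 30.0
```

Request:
send_rows(
  deltas="0 0 0 0 0 0 255; 0 0 0 0 0 0 255",
)

```text
clock: 23.55
position: [501.5, -19.4, 472.1]
orientation: [0.05, 0.96, -0.015, 0.274]
ft_force: [0.3, -0.3, -2.1]
opening: 64.0
grasp_force: 30.0
```

```bash
cat >> h.py <<'E'
def held(i,tag):
    G,R,o=now(); cv2.imwrite(f'pics/{tag}.png',cams.get_image('wrist')); m=cams.camera_model('wrist')
    print('to seat+110',(R.T@(seat(i)+110*ax-G)).round(1),'angle err',Rn.from_matrix(R.T@RT(YAW,TILT)).as_rotvec().round(3))
    for d in models.spot_in('weight0_c','wrist')[:4]: print('ring',np.round(d['extent']),round(d['conf'],2))
    T=m['mount']; q=T[:3,:3].T@(np.array([0,0,182.])-T[:3,3]); print('expect',m['fx']*q[0]/q[2]+m['cx'],m['fy']*q[1]/q[2]+m['cy'])
E
python3 - <<'E'
from h import *
held(1,'w5')
E
```

```text
t23.6 grasp [591.2 -28.9 326.8] R0 [-0.845  0.088 -0.528] R2 [ 0.525 -0.055 -0.849] F [ 0.3 -0.3 -2.1] open 64.0 gf 30.0
to seat+110 [-1.5 -0.4 -1.7] angle err [ 0.    -0.003  0.002]
ring [198. 179. 299. 284.] 0.84
expect 248.82800919986354 237.1772963707045
```

Request:
send_rows(
  deltas="0 0 0 -0.05 0 0.7 255; 0 0 0 0 0 0.7 255; 0 0 0 0 0 0.7 255; 0 0 0 0 0 0.7 255; 0 0 0 0 0 0.7 255; 0 0 0 0 0 0.5 255; 0 0 0 0 0 0 255",
)

```text
clock: 24.35
position: [545.0, -24.2, 404.1]
orientation: [0.05, 0.96, -0.015, 0.274]
ft_force: [-0.6, 0.1, -0.6]
opening: 64.0
grasp_force: 30.0
```

Request:
send_rows(
  deltas="0 0 0 0 0 0.3 255; 0 0 0 0 0 0.3 255; 0 0 0 0 0 0.2 255; 0 0 0 0 0 0.22 255; 0 0 0 0 0 0 255; 0 0 0 0 0 0 255",
)

```text
clock: 24.95
position: [555.2, -25.5, 390.8]
orientation: [0.05, 0.96, -0.014, 0.276]
ft_force: [-16.7, 2.2, 18.3]
opening: 63.9
grasp_force: 30.0
```

```bash
python3 - <<'E'
from h import *
G,R,o=now(); print('shift to seat',(R.T@(seat(1)-G)).round(1))
E
```

```text
t24.9 grasp [645.7 -34.8 246. ] R0 [-0.842  0.089 -0.532] R2 [ 0.529 -0.054 -0.847] F [-16.7   2.2  18.3] open 63.9 gf 30.0
shift to seat [ 2.1 -0.4 10.7]
```

Request:
send_rows(
  deltas="0 0 0 0 0 0 40; 0 0 0 0 0 0 40; 0 0 0 0 0 0 40; 0 0 0 0 0 0 40; 0 0 0 0 0 -0.6 40; 0 0 0 0 0 -1 40; 0 0 0 0 0 -1 40; 0 0 0 0 0 -1 40",
)

```text
clock: 25.75
position: [517.0, -21.6, 450.6]
orientation: [0.051, 0.96, -0.015, 0.276]
ft_force: [0.4, -0.6, 0.3]
opening: 77.3
grasp_force: 0.0
```

Request:
send_rows(
  deltas="0 0 0 0 0 -1 40; 0 0 0 0 0 -0.8 40; 0 0 0 0 0 0 40",
)

```text
clock: 26.05
position: [498.2, -19.6, 482.5]
orientation: [0.05, 0.959, -0.013, 0.278]
ft_force: [0.8, 0.9, 1.0]
opening: 77.1
grasp_force: 0.0
```

```bash
python3 - <<'E'
from h import *
plan([((461,104,140),YAW,0,40)])
E
```

```text
t26.1 grasp [589.1 -28.8 338. ] R0 [-0.841  0.089 -0.534] R2 [ 0.531 -0.054 -0.845] F [0.8 0.9 1. ] open 77.1 gf 0.0
0 0.43 0 0.61 0.54 0.54 40; 0 0.43 0 0.58 0.54 0.57 40; 0 0.43 0 0.55 0.54 0.6 40; 0 0.43 0 0.52 0.54 0.63 40; 0 0.43 0 0.48 0.54 0.65 40; 0 0.42 0 0.45 0.54 0.68 40; 0 0.43 0 0.42 0.54 0.7 40; 0 0.42 0 0.38 0.54 0.72 40
0.01 0.43 0 0.34 0.54 0.73 40; 0 0.42 0.01 0.31 0.54 0.75 40; 0.01 0.43 0 0.27 0.54 0.77 40
```

Request:
send_rows(
  deltas="0 0.43 0 0.61 0.54 0.54 40; 0 0.43 0 0.58 0.54 0.57 40; 0 0.43 0 0.55 0.54 0.6 40; 0 0.43 0 0.52 0.54 0.63 40; 0 0.43 0 0.48 0.54 0.65 40; 0 0.42 0 0.45 0.54 0.68 40; 0 0.43 0 0.42 0.54 0.7 40; 0 0.42 0 0.38 0.54 0.72 40",
)

```text
clock: 26.85
position: [470.8, 71.4, 353.3]
orientation: [0.052, 0.996, -0.004, 0.072]
ft_force: [-0.1, -0.5, -0.0]
opening: 77.3
grasp_force: 0.0
```

Request:
send_rows(
  deltas="0 0.43 0 0.34 0.54 0.73 40; 0 0.42 0 0.31 0.54 0.75 40; 0 0.43 0 0.27 0.54 0.77 40; 0 0 0 0 0 0 40; 0 0 0 0 0 0 40",
)

```text
clock: 27.35
position: [460.7, 104.0, 307.8]
orientation: [0.052, 0.999, -0.0, -0.003]
ft_force: [0.0, -0.4, 0.6]
opening: 77.6
grasp_force: 0.0
```

```bash
python3 - <<'E'
from h import *
rings('w6')
E
```

```text
t27.4 grasp [459.7 103.9 136.8] R0 [-0.995  0.104  0.006] R2 [-0.006 -0.001 -1.   ] F [ 0.  -0.4  0.6] open 77.6 gf 0.0
```

View pics/w6.png

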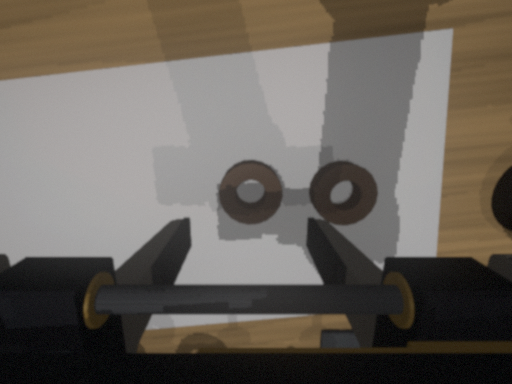

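The target ring is at (251,192) and its neighbour at (343,192) is close to the right finger. I'll turn the gripper about 0.5 rad before descending.

Request:
send_rows(
  deltas="0 0 0 -0.05 0.13 0 40; 0 0 1 0 0 0.6 40; 0 0 1 0 0 0.9 40; 0 0 1 0 0 0.9 40; 0 0 1 0 0 0.9 40; 0 0 0 0 0 0.9 40; 0 0 0 0 0 0.9 40; 0 0 0 0 0 0.5 40",
)

```text
clock: 28.25
position: [461.5, 106.6, 196.0]
orientation: [0.288, 0.958, -0.0, -0.002]
ft_force: [0.3, -0.4, 0.2]
opening: 77.0
grasp_force: 0.0
```

Request:
send_rows(
  deltas="0 0 0 0 0 0 40; 0 0 0 0 0 0 40; 0 0 0 0 0 0 255; 0 0 0 0 0 0 255; 0 0 0 0 0 0 255; 0 0 0 0 0 0 255; 0 0 0 0 0 0 255; 0 0 0 0 0 0 255",
)

```text
clock: 29.05
position: [461.7, 106.6, 197.3]
orientation: [0.288, 0.958, -0.0, -0.002]
ft_force: [-1.4, -0.2, 5.8]
opening: 62.8
grasp_force: 30.0
```

Request:
send_rows(
  deltas="0 0 0 0 0 -1 255; 0 0 0 0 0 -1 255; 0 0 0 0 0 -1 255; 0 0 0 0 0 -1 255; 0 0 0 0 0 -1 255; 0 0 0 0 0 -1 255; 0 0 0 0 0 -1 255; 0 0 0 0 0 -1 255",
)

```text
clock: 29.85
position: [461.9, 106.5, 357.4]
orientation: [0.288, 0.958, -0.0, -0.002]
ft_force: [0.7, 0.2, -1.3]
opening: 62.6
grasp_force: 30.0
```

```bash
python3 - <<'E'
from h import *
plan([(seat(2)+ax*110,YAW,TILT,255)])
E
```

```text
t29.9 grasp [461.1 106.6 186.4] R0 [-0.834  0.552  0.004] R2 [-0.005  0.001 -1.   ] F [ 0.7  0.2 -1.3] open 62.6 gf 30.0
-0.16 -0.66 -0.55 -0.38 0.07 -0.84 255; -0.16 -0.66 -0.56 -0.45 0.06 -0.8 255; -0.16 -0.66 -0.55 -0.52 0.04 -0.76 255; -0.16 -0.66 -0.56 -0.58 0.01 -0.72 255; -0.16 -0.65 -0.55 -0.64 -0.01 -0.67 255; -0.16 -0.66 -0.56 -0.68 -0.04 -0.61 255; -0.16 -0.65 -0.55 -0.73 -0.09 -0.57 255
```

Request:
send_rows(
  deltas="-0.16 -0.66 -0.55 -0.38 0.07 -0.84 255; -0.16 -0.66 -0.56 -0.45 0.06 -0.8 255; -0.16 -0.66 -0.55 -0.52 0.04 -0.76 255; -0.16 -0.66 -0.56 -0.58 0.01 -0.72 255; -0.16 -0.65 -0.55 -0.64 -0.01 -0.67 255; -0.16 -0.66 -0.56 -0.68 -0.04 -0.61 255; -0.16 -0.65 -0.55 -0.73 -0.09 -0.57 255; 0 0 0 0 0 0 255",
)

```text
clock: 30.65
position: [513.2, 83.9, 475.2]
orientation: [0.052, 0.959, -0.014, 0.277]
ft_force: [0.6, -0.0, -0.8]
opening: 63.1
grasp_force: 30.0
```

Request:
send_rows(
  deltas="0 0 0 0 0 0 255; 0 0 0 0 0 0 255",
)

```text
clock: 30.85
position: [512.4, 84.7, 472.2]
orientation: [0.051, 0.96, -0.015, 0.273]
ft_force: [-0.2, -0.8, -1.2]
opening: 63.2
grasp_force: 30.0
```

```bash
python3 - <<'E'
from h import *
held(2,'w7')
E
```

```text
t30.9 grasp [601.9  74.9 326.9] R0 [-0.845  0.091 -0.527] R2 [ 0.524 -0.057 -0.85 ] F [-0.2 -0.8 -1.2] open 63.2 gf 30.0
to seat+110 [-1.9  0.1 -1.4] angle err [-0.001 -0.004 -0.001]
ring [106. 154. 175. 223.] 0.78
expect 248.82485306687943 237.1761859220272
```

View pics/w7.png

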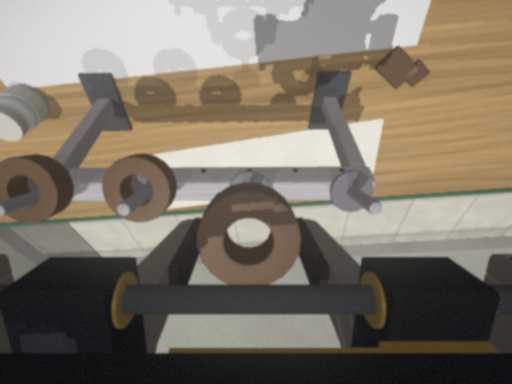

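Two rings are seated at (30,188) and (139,187), and the third is held squarely at (249,235) in front of arm 2. Sliding it on.

Request:
send_rows(
  deltas="0 0 0 -0.05 0 0.7 255; 0 0 0 0 0 0.7 255; 0 0 0 0 0 0.7 255; 0 0 0 0 0 0.7 255; 0 0 0 0 0 0.7 255; 0 0 0 0 0 0.5 255; 0 0 0 0 0 0 255",
)

```text
clock: 31.65
position: [555.9, 79.9, 404.4]
orientation: [0.051, 0.96, -0.016, 0.274]
ft_force: [-0.5, 0.2, -1.0]
opening: 63.1
grasp_force: 30.0
```

Request:
send_rows(
  deltas="0 0 0 0 0 0.3 255; 0 0 0 0 0 0.3 255; 0 0 0 0 0 0.2 255; 0 0 0 0 0 0.22 255; 0 0 0 0 0 0 255; 0 0 0 0 0 0 255",
)

```text
clock: 32.25
position: [566.3, 78.7, 391.2]
orientation: [0.051, 0.96, -0.014, 0.276]
ft_force: [-18.5, -0.2, 19.8]
opening: 63.0
grasp_force: 30.0
```

```bash
python3 - <<'E'
from h import *
G,R,o=now(); print('shift to seat',(R.T@(seat(2)-G)).round(1))
E
```

```text
t32.2 grasp [656.6  69.3 246.3] R0 [-0.843  0.09  -0.531] R2 [ 0.528 -0.055 -0.848] F [-18.5  -0.2  19.8] open 63.0 gf 30.0
shift to seat [ 2.1 -0.  11.1]
```

Seated on the collar. I'll release, back off and go to the last ring.

Request:
send_rows(
  deltas="0 0 0 0 0 0 40; 0 0 0 0 0 0 40; 0 0 0 0 0 0 40; 0 0 0 0 0 0 40; 0 0 0 0 0 -0.6 40; 0 0 0 0 0 -1 40; 0 0 0 0 0 -1 40; 0 0 0 0 0 -1 40",
)

```text
clock: 33.05
position: [528.1, 82.7, 450.8]
orientation: [0.051, 0.96, -0.015, 0.275]
ft_force: [0.0, 0.3, -0.1]
opening: 77.3
grasp_force: 0.0
```

Request:
send_rows(
  deltas="0 0 0 0 0 -1 40; 0 0 0 0 0 -0.8 40; 0 0 0 0 0 0 40",
)

```text
clock: 33.35
position: [509.4, 84.9, 482.7]
orientation: [0.051, 0.96, -0.013, 0.277]
ft_force: [-0.4, 0.5, -0.3]
opening: 77.7
grasp_force: 0.0
```

```bash
python3 - <<'E'
from h import *
plan([((471,200,140),YAW,0,40)])
E
```

```text
t33.4 grasp [599.9  75.7 337.9] R0 [-0.842  0.09  -0.532] R2 [ 0.53  -0.054 -0.847] F [-0.4  0.5 -0.3] open 77.7 gf 0.0
0 0.43 0 0.61 0.5 0.54 40; 0 0.42 0 0.58 0.5 0.57 40; 0 0.43 0 0.55 0.5 0.6 40; 0 0.42 0 0.52 0.5 0.63 40; 0 0.43 0 0.49 0.5 0.65 40; 0 0.42 0 0.45 0.5 0.68 40; 0 0.43 0 0.42 0.5 0.7 40; 0.01 0.42 0 0.38 0.5 0.72 40
0 0.43 0 0.35 0.5 0.74 40; 0.01 0.42 0 0.31 0.5 0.75 40; 0 0.43 0 0.26 0.5 0.76 40
```

Request:
send_rows(
  deltas="0 0.43 0 0.61 0.5 0.54 40; 0 0.42 0 0.58 0.5 0.57 40; 0 0.43 0 0.55 0.5 0.6 40; 0 0.42 0 0.52 0.5 0.63 40; 0 0.43 0 0.49 0.5 0.65 40; 0 0.42 0 0.45 0.5 0.68 40; 0 0.43 0 0.42 0.5 0.7 40; 0 0.42 0 0.38 0.5 0.72 40",
)

```text
clock: 34.15
position: [481.5, 168.5, 354.0]
orientation: [0.053, 0.996, -0.005, 0.074]
ft_force: [-0.0, 0.1, -1.4]
opening: 77.6
grasp_force: 0.0
```

Request:
send_rows(
  deltas="0 0.43 0 0.35 0.5 0.74 40; 0 0.42 0 0.31 0.5 0.75 40; 0 0.43 0 0.26 0.5 0.76 40; 0 0 0 0 0 0 40; 0 0 0 0 0 0 40",
)

```text
clock: 34.65
position: [471.2, 199.1, 308.2]
orientation: [0.053, 0.999, -0.001, -0.002]
ft_force: [-0.6, 0.6, -0.5]
opening: 77.6
grasp_force: 0.0
```

```bash
python3 - <<'E'
from h import *
rings('w8')
E
```

```text
t34.6 grasp [470.7 198.9 137.2] R0 [-0.994  0.106  0.003] R2 [-0.003 -0.001 -1.   ] F [-0.6  0.6 -0.5] open 77.6 gf 0.0
```

View pics/w8.png

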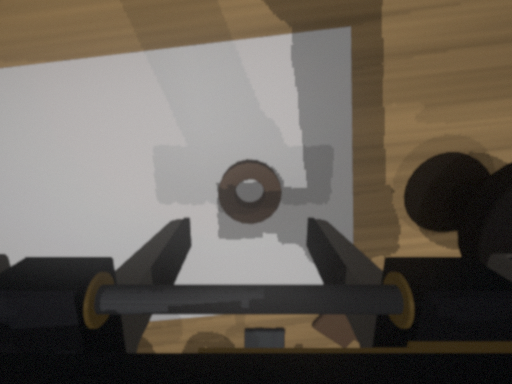

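The last ring is at (249,191), nearly centred, and the pot is well off to the right. Gripping it.

Request:
send_rows(
  deltas="0 0 0 0 0.06 1 40; 0 0 0 0 0 1 40; 0 0 0 0 0 1 40; 0 0 0 0 0 1 40; 0 0 0 0 0 1 40; 0 0 0 0 0 0.63 40; 0 0 0 0 0 0 40; 0 0 0 0 0 0 40",
)

```text
clock: 35.55
position: [471.1, 200.6, 196.7]
orientation: [0.053, 0.999, 0.0, -0.001]
ft_force: [-1.7, -0.3, 0.0]
opening: 77.5
grasp_force: 0.0
```

Request:
send_rows(
  deltas="0 0 0 0 0 0 255; 0 0 0 0 0 0 255; 0 0 0 0 0 0 255; 0 0 0 0 0 0 255; 0 0 0 0 0 0 255; 0 0 0 0 0 0 255",
)

```text
clock: 36.15
position: [471.1, 200.8, 196.9]
orientation: [0.053, 0.999, 0.0, -0.001]
ft_force: [-0.7, -0.6, 6.1]
opening: 62.8
grasp_force: 30.0
```

Request:
send_rows(
  deltas="0 0 0 0 0 -1 255; 0 0 0 0 0 -1 255; 0 0 0 0 0 -1 255; 0 0 0 0 0 -1 255; 0 0 0 0 0 -1 255; 0 0 0 0 0 -1 255; 0 0 0 0 0 -1 255; 0 0 0 0 0 -1 255",
)

```text
clock: 36.95
position: [470.9, 200.7, 356.8]
orientation: [0.053, 0.999, -0.0, -0.002]
ft_force: [-0.0, -0.2, -1.5]
opening: 62.8
grasp_force: 30.0
```

```bash
python3 - <<'E'
from h import *
plan([(seat(3)+ax*110,YAW,TILT,255)])
E
```

```text
t37.0 grasp [470.3 200.7 185.8] R0 [-0.994  0.106  0.004] R2 [-0.004 -0.    -1.   ] F [-0.  -0.2 -1.5] open 62.8 gf 30.0
0 -0.67 0 -0.38 -0.04 -0.84 255; 0 -0.67 0 -0.45 -0.04 -0.81 255; 0 -0.67 0 -0.51 -0.05 -0.77 255; 0 -0.67 0 -0.57 -0.04 -0.72 255; 0 -0.67 0 -0.63 -0.05 -0.67 255; 0 -0.67 0 -0.68 -0.04 -0.62 255; 0 -0.67 0 -0.72 -0.05 -0.57 255
```

Request:
send_rows(
  deltas="0 -0.67 0 -0.38 -0.04 -0.84 255; 0 -0.67 0 -0.45 -0.04 -0.81 255; 0 -0.67 0 -0.51 -0.05 -0.77 255; 0 -0.67 0 -0.57 -0.04 -0.72 255; 0 -0.67 0 -0.63 -0.05 -0.67 255; 0 -0.67 0 -0.68 -0.04 -0.62 255; 0 -0.67 0 -0.72 -0.05 -0.57 255; 0 0 0 0 0 0 255",
)

```text
clock: 37.75
position: [524.3, 188.8, 475.0]
orientation: [0.051, 0.959, -0.014, 0.277]
ft_force: [-1.0, 0.1, -0.7]
opening: 62.9
grasp_force: 30.0
```

Request:
send_rows(
  deltas="0 0 0 0 0 0 255; 0 0 0 0 0 0 255",
)

```text
clock: 37.95
position: [523.4, 189.0, 472.1]
orientation: [0.051, 0.96, -0.015, 0.274]
ft_force: [-0.4, -0.0, -2.1]
opening: 63.1
grasp_force: 30.0
```

```bash
python3 - <<'E'
from h import *
held(3,'w9')
E
```

```text
t38.0 grasp [613.2 179.2 326.9] R0 [-0.845  0.089 -0.528] R2 [ 0.525 -0.057 -0.849] F [-0.4 -0.  -2.1] open 63.1 gf 30.0
to seat+110 [-1.7  0.2 -1.5] angle err [-0.001 -0.002  0.001]
ring [  1. 153.  73. 222.] 0.88
expect 248.82513935939713 237.17844168148406
```

View pics/w9.png

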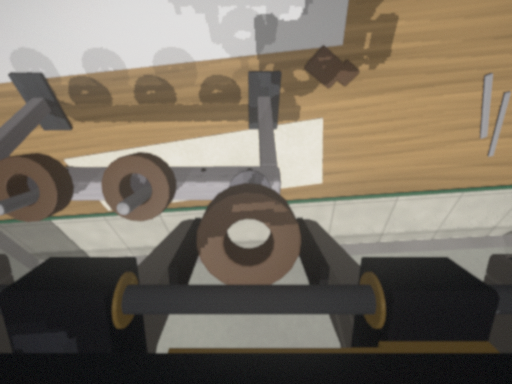

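The rings on arms 1 and 2 are seated, at (30,187) and (138,187). The last one is held squarely at (249,235) in front of arm 3.

Request:
send_rows(
  deltas="0 0 0 -0.05 0 0.7 255; 0 0 0 0 0 0.7 255; 0 0 0 0 0 0.7 255; 0 0 0 0 0 0.7 255; 0 0 0 0 0 0.7 255; 0 0 0 0 0 0.5 255; 0 0 0 0 0 0 255",
)

```text
clock: 38.75
position: [567.5, 183.9, 404.2]
orientation: [0.051, 0.96, -0.016, 0.275]
ft_force: [-0.1, -0.8, -1.2]
opening: 62.6
grasp_force: 30.0
```

Request:
send_rows(
  deltas="0 0 0 0 0 0.3 255; 0 0 0 0 0 0.3 255; 0 0 0 0 0 0.2 255; 0 0 0 0 0 0.22 255; 0 0 0 0 0 0 255; 0 0 0 0 0 0 255",
)

```text
clock: 39.35
position: [577.5, 183.2, 391.5]
orientation: [0.051, 0.96, -0.014, 0.276]
ft_force: [-18.4, -2.3, 20.0]
opening: 62.7
grasp_force: 30.0
```

```bash
python3 - <<'E'
from h import *
G,R,o=now(); print('shift to seat',(R.T@(seat(3)-G)).round(1))
E
```

```text
t39.4 grasp [667.9 173.7 246.6] R0 [-0.842  0.09  -0.531] R2 [ 0.529 -0.055 -0.847] F [-18.4  -2.3  20. ] open 62.7 gf 30.0
shift to seat [ 2.4 -0.1 11.3]
```

Request:
send_rows(
  deltas="0 0 0 0 0 0 40; 0 0 0 0 0 0 40; 0 0 0 0 0 0 40; 0 0 0 0 0 0 40; 0 0 0 0 0 -0.6 40; 0 0 0 0 0 -1 40; 0 0 0 0 0 -1 40; 0 0 0 0 0 -1 40",
)

```text
clock: 40.15
position: [539.3, 187.2, 450.7]
orientation: [0.051, 0.96, -0.015, 0.276]
ft_force: [-0.7, -0.5, 0.9]
opening: 77.5
grasp_force: 0.0
```

Request:
send_rows(
  deltas="0 0 0 0 0 -1 40; 0 0 0 0 0 -0.8 40; 0 0 0 0 0 0 40",
)

```text
clock: 40.45
position: [520.5, 189.5, 482.6]
orientation: [0.051, 0.959, -0.013, 0.277]
ft_force: [-0.1, -0.0, -0.3]
opening: 77.8
grasp_force: 0.0
```

```bash
python3 - <<'E'
from h import *
plan([((470,130,255),.26,0,40),((420,-409,245),.26,0,40)])
E
```

```text
t40.5 grasp [611.1 180.4 337.9] R0 [-0.841  0.09  -0.533] R2 [ 0.53  -0.053 -0.846] F [-0.1 -0.  -0.3] open 77.8 gf 0.0
-0.12 0.66 -0.42 0.48 -0.46 0.17 40; -0.12 0.66 -0.42 0.49 -0.44 0.21 40; -0.12 0.66 -0.43 0.49 -0.42 0.24 40; -0.12 0.66 -0.42 0.49 -0.4 0.27 40; -0.12 0.67 -0.43 0.49 -0.38 0.3 40; -0.11 0.66 -0.42 0.48 -0.35 0.34 40; -0.12 0.67 -0.43 0.48 -0.34 0.37 40; 0 0 0 0.33 -0.91 0.02 40
0 0 0 0.33 -0.91 0.02 40; 0 0 0 0.33 -0.91 0.02 40; 0 0 0 0.33 -0.91 0.02 40; 0 0 0 0.33 -0.91 0.02 40; 0 0 0 0.33 -0.91 0.02 40; 0 0 0 0.34 -0.91 0.02 40; 0 0 0 0.33 -0.91 0.02 40; 0 0 0 0.34 -0.91 0.02 40
0 0 0 0.33 -0.91 0.02 40; 0 0 0 0.34 -0.91 0.02 40; 0 0 0 0.33 -0.9 0.02 40; 0 0 0 0.34 -0.91 0.02 40; 0 0 0 0.33 -0.9 0.02 40; 0 0 0 0.34 -0.91 0.02 40; 0 0 0 0.33 -0.9 0.02 40; 0 0 0 0.34 -0.91 0.02 40
0 0 0 0.33 -0.9 0.02 40; 0 0 0 0.34 -0.91 0.01 40; 0 0 0 0.33 -0.9 0.02 40; 0 0 0 0.34 -0.91 0.01 40; 0 0 0 0.33 -0.9 0.02 40; 0 0 0 0.34 -0.91 0.01 40; 0 0 0 0.33 -0.9 0.02 40; 0 0 0 0.34 -0.91 0.01 40
0 0 0 0.33 -0.9 0.02 40; 0 0 0 0.34 -0.91 0.01 40; 0 0 0 0.33 -0.9 0.02 40
```

Request:
send_rows(
  deltas="-0.12 0.66 -0.42 0.48 -0.46 0.17 40; -0.12 0.66 -0.42 0.49 -0.44 0.21 40; -0.12 0.66 -0.43 0.49 -0.42 0.24 40; -0.12 0.66 -0.42 0.49 -0.4 0.27 40; -0.12 0.67 -0.43 0.49 -0.38 0.3 40; -0.11 0.66 -0.42 0.48 -0.35 0.34 40; -0.12 0.67 -0.43 0.48 -0.34 0.37 40; 0 0 0 0.33 -0.91 0.02 40",
)

```text
clock: 41.25
position: [468.1, 110.7, 422.0]
orientation: [-0.131, 0.991, -0.002, -0.004]
ft_force: [0.4, -0.6, 0.1]
opening: 77.8
grasp_force: 0.0
```

Request:
send_rows(
  deltas="0 0 0 0.33 -0.91 0.02 40; 0 0 0 0.34 -0.9 0.02 40; 0 0 0 0.33 -0.91 0.02 40; 0 0 0 0.34 -0.9 0.02 40; 0 0 0 0.33 -0.91 0.02 40; 0 0 0 0.34 -0.9 0.02 40; 0 0 0 0.33 -0.91 0.02 40; 0 0 0 0.34 -0.9 0.02 40",
)

```text
clock: 42.05
position: [453.6, -44.5, 420.6]
orientation: [-0.129, 0.992, -0.002, -0.002]
ft_force: [0.3, 0.1, 0.5]
opening: 77.6
grasp_force: 0.0
```

Request:
send_rows(
  deltas="0 0 0 0.33 -0.91 0.02 40; 0 0 0 0.34 -0.9 0.02 40; 0 0 0 0.33 -0.91 0.02 40; 0 0 0 0.34 -0.9 0.02 40; 0 0 0 0.33 -0.91 0.02 40; 0 0 0 0.34 -0.9 0.02 40; 0 0 0 0.33 -0.91 0.02 40; 0 0 0 0.34 -0.9 0.02 40",
)

```text
clock: 42.85
position: [438.8, -198.1, 418.0]
orientation: [-0.129, 0.992, -0.002, -0.002]
ft_force: [-0.5, -0.3, -0.4]
opening: 77.1
grasp_force: 0.0
```

Request:
send_rows(
  deltas="0 0 0 0.33 -0.91 0.02 40; 0 0 0 0.34 -0.9 0 40; 0 0 0 0.33 -0.91 0.02 40; 0 0 0 0.34 -0.9 0 40; 0 0 0 0.33 -0.91 0.02 40; 0 0 0 0.34 -0.9 0 40; 0 0 0 0.33 -0.91 0.02 40; 0 0 0 0.34 -0.9 0 40",
)

```text
clock: 43.65
position: [424.1, -351.8, 416.8]
orientation: [-0.129, 0.992, -0.001, -0.002]
ft_force: [0.8, 0.2, -0.4]
opening: 77.3
grasp_force: 0.0
```

Request:
send_rows(
  deltas="0 0 0 0.33 -0.9 0 40; 0 0 0 0.34 -0.9 0 40; 0 0 0 0.33 -0.9 0 40; 0 0 0 0 0 0 40; 0 0 0 0 0 0 40",
)

```text
clock: 44.15
position: [418.6, -408.1, 417.0]
orientation: [-0.129, 0.992, -0.001, -0.002]
ft_force: [-1.1, 0.5, -0.8]
opening: 77.8
grasp_force: 0.0
```

```bash
python3 - <<'E'
from h import *
G,R,o=now(); print('to knob',(R.T@(np.array([419.8,-409.4,145.1])-G)).round(1))
a=cams.get_image('wrist'); b=cams.get_image('side')[110:370,200:400]
cv2.imwrite('pics/v10.png',np.hstack([a[:,60:440],cv2.resize(b,(295,384))]))
for d in models.spot_in('damper_knob','wrist')[:1]: print(np.round(d['extent']),d['conf'])
E
```

```text
t44.1 grasp [ 417.8 -408.6  246. ] R0 [-0.967 -0.255  0.005] R2 [-0.005 -0.003 -1.   ] F [-1.1  0.5 -0.8] open 77.8 gf 0.0
to knob [ -2.2  -1.1 100.9]
[237. 187. 263. 227.] 0.63
```

View pics/v10.png

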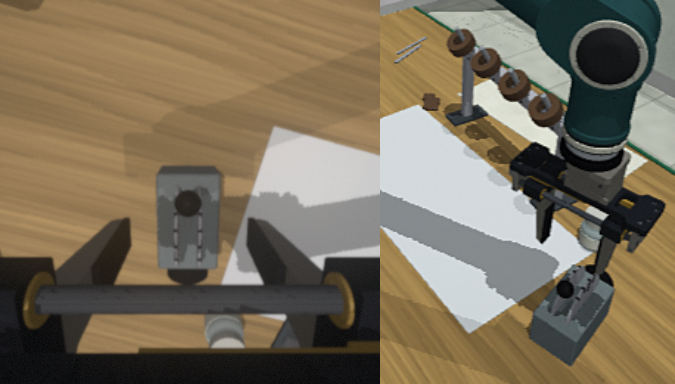

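All four rings hang on their arms and the lever is at the closed stop, with the knob at wrist (248,202). I'll grip the knob and swing it to 40°.

Request:
send_rows(
  deltas="0 0 0 -0.11 -0.05 1 40; 0 0 0 0 0 1 40; 0 0 0 0 0 1 40; 0 0 0 0 0 1 40; 0 0 0 0 0 1 40; 0 0 0 0 0 0 40; 0 0 0 0 0 0 255; 0 0 0 0 0 0 255",
)

```text
clock: 45.1
position: [421.2, -409.0, 318.8]
orientation: [-0.129, 0.992, -0.002, -0.001]
ft_force: [0.7, -0.1, 1.4]
opening: 63.5
grasp_force: 0.0
```

Request:
send_rows(
  deltas="0 0 0 0 0 0 255; 0 0 0 0 0 0 255; 0 0 0 0 0 0 255; 0 0 0 0 0 0 255; 0 0 0 0 0 0 255; 0 0 0 0 0 0 255; 0 0 0 0 0 0 255; 0 0 0 0 0 0 255",
)

```text
clock: 45.9
position: [420.8, -408.7, 317.7]
orientation: [-0.129, 0.992, -0.001, -0.002]
ft_force: [-1.4, 2.8, 2.8]
opening: 24.2
grasp_force: 30.0
```

Request:
send_rows(
  deltas="0 0 0 -0.34 0 -0.2 255; 0 0 0 -0.35 0 -0.18 255; 0 0 0 -0.36 0 -0.15 255; 0 0 0 -0.38 0 -0.12 255; 0 0 0 -0.38 0 -0.08 255; 0 0 0 -0.39 0 -0.04 255; 0 0 0 -0.39 0 -0.02 255; 0 0 0 -0.39 0 0.02 255",
)

```text
clock: 46.7
position: [479.5, -393.4, 333.2]
orientation: [-0.129, 0.992, -0.002, -0.002]
ft_force: [-2.5, 1.7, 2.6]
opening: 23.9
grasp_force: 30.0
```

Request:
send_rows(
  deltas="0 0 0 0 0 0 255; 0 0 0 0 0 0 255; 0 0 0 0 0 0 255; 0 0 0 0 0 0 255",
)

```text
clock: 47.1
position: [478.9, -393.6, 333.2]
orientation: [-0.129, 0.992, -0.002, -0.001]
ft_force: [0.8, 2.2, 5.5]
opening: 24.3
grasp_force: 30.0
```

```bash
python3 - <<'E'
from h import *
G,R,o=now(); d=G-np.array([419.8,-409.4,145.1]); print('x travel',d@[.966,.257,0],'z',d[2],d)
E
```

```text
t47.1 grasp [ 478.5 -394.2  162.2] R0 [-0.967 -0.256  0.003] R2 [-0.002 -0.004 -1.   ] F [0.8 2.2 5.5] open 24.3 gf 30.0
x travel 60.6151129899886 z 17.133383523043022 [58.69870801 15.22241653 17.13338352]
```

Request:
send_rows(
  deltas="0 0 0 0 0 0 0; 0 0 0 0 0 0 0; 0 0 0 0 0 0 0; 0 0 0 0 0 0 0; 0 0 0 0 0 0 0; 0 0 0 0 0 -0.5 0; 0 0 0 0 0 -1 0; 0 0 0 0 0 -1 0",
)

```text
clock: 47.9
position: [478.6, -393.5, 383.8]
orientation: [-0.129, 0.992, -0.001, -0.002]
ft_force: [-0.0, 0.0, -0.3]
opening: 86.1
grasp_force: 0.0
```

Request:
send_rows(
  deltas="0 0 0 0 0 -1 0; 0 0 0 0 0 -1 0; 0 0 0 0 0 -1 0; 0 0 0 0 0 -0.5 0; 0 0 0 0 0 0 0; 0 0 0 0 0 0 0",
)

```text
clock: 48.5
position: [478.8, -393.0, 452.3]
orientation: [-0.129, 0.992, -0.001, -0.002]
ft_force: [-0.1, 0.1, -0.6]
opening: 92.1
grasp_force: 0.0
```

```bash
python3 - <<'E'
from h import *
G,R,o=now()
a=cams.get_image('wrist'); b=cams.get_image('side')[110:370,200:400]
cv2.imwrite('pics/v11.png',np.hstack([a[:,60:440],cv2.resize(b,(295,384))]))
for d in models.spot_in('damper_knob','wrist')[:1]: print(np.round(d['extent']),d['conf'])
m=cams.camera_model('wrist'); T=np.eye(4);T[:3,:3]=R;T[:3,3]=o['position'];T=np.linalg.inv(T@m['mount'])
for t in(34,40,46):
    f=np.deg2rad(t)-.6; X=np.array([469.5,-396,72])+90*np.array([.966*np.sin(f),.257*np.sin(f),np.cos(f)])
    q=T[:3,:3]@X+T[:3,3]; print(t,m['fx']*q[0]/q[2]+m['cx'],m['fy']*q[1]/q[2]+m['cy'])
E
```

```text
t48.5 grasp [ 478.1 -393.5  281.3] R0 [-0.967 -0.256  0.005] R2 [-0.004 -0.003 -1.   ] F [-0.1  0.1 -0.6] open 92.1 gf 0.0
[236. 168. 260. 203.] 0.76
34 248.54507951290262 183.6298525000547
40 248.55829203393824 192.54414587925055
46 248.57118262631667 200.9203061408724
```

View pics/v11.png

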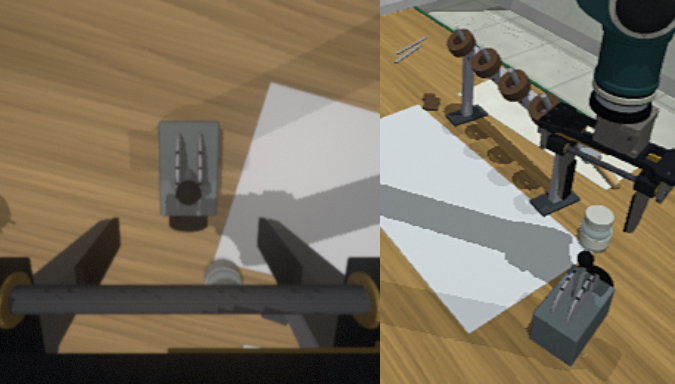

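The knob is at wrist (248,192), where 40° predicts (248.6,192.5). The rings still hang and the gripper is clear, so I'm handing the job in.

```bash
python3 -c "
from rig import job
print(job.sign_off())"
```

```text
the job is handed in; nothing more can be done
None
```

The job is handed in: I brought the damper to its closed stop, seated all four weights on their own arms, then set the lever to about 40° and let go; sign-off returned no verdict.

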